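# Put glued emery sticks to dry in a push-latched drying box

### The arm

A 6-joint arm with a two-finger parallel gripper is mounted at the origin on the work surface. World frame = base frame: x ahead of the robot, y to its left, z up, the work surface at z = 0. Lengths are in mm, angles in degrees, forces in N, time in s.
With the tool pointing down it reaches from about 350 to 850 mm from the base axis. Payload 8.1 kg.
Tool frame: the origin (TCP) lies midway between the tips of the shut fingers; the grasp point (between the pads) lies grip_depth behind it (grip_depth is the distance from the TCP to the grasp point, in mm); z points along the fingers, y is the line along which they close (so a half turn about z gives the same grasp; the last joint's range is limited). The gripper opens to 85 mm and grips with 20 to 120 N. Pads are 22 mm wide; open, the fingers measure 114 mm over their backs; the gripper's body (76 mm by 85 mm) begins 54 mm behind the grasp point. The pads swing forward as they close: fully open they stand 13 mm farther back than shut.
Start: joints at [-72.502, 7.471, 85.268, -0, 87.261, -4.893], TCP at [228.577, -554.759, 231.292] pointing down, gripper open.
Joint ranges: [-169.43, 169.43], [-51.17, 129.36], [1.28, 143.12], [-76.62, 256.62], [0, 156.53], [-152.29, 152.29]. Speed limits (degrees/s): [136.94, 136.94, 159.86, 180, 180, 180].

### API

Orientations are given as [roll, pitch, yaw] about the fixed x, y, z axes, in that order (R = Rz(yaw) Ry(pitch) Rx(roll)).
In Python, from bench import sense, snapshot, hand_in, grip_depth gives the robot as it stands. The module is installed in compiled form; this text tells all that it offers.
- The arm moves only by the tool apply_moves, never from a script. Its argument "series" is text: rows parted by semicolons, each of 5 numbers parted by spaces: the shift along the tool's x, y, z each as a share of 0.3 m, from -1 to 1, then the turn about the tool's z as a share of 2 rad, from -1 to 1, then the gripper's target within -1 to 1 (shut at 1, half-way at 0, fully open at -1). In form: tx ty tz twist gripper; .... A call has 1 to 5 rows; each row shifts and turns the commanded pose from where the row before left it, along the tool's axes as they then stand; what a row does not reach is not made up. A row lasts 1/12 s, in which the tool goes at most 41.7 mm and 7.16 degrees, less where a joint would pass 70% of its speed; a pose out of reach is approached as far as the arm can. A call with a number of a shift or a turn outside -1 to 1 is refused whole. A call with a gripper value outside its range is refused whole. The fingers move at their own pace and stop on an object; "squeeze" is the grip in N (left out, the last holds). Time passes only in rows, so rows that do not move let the fingers close. It gives the time, the measured TCP pose, the force, the opening and the grip force at its end, in the units of the state.
- sense(): the state, without advancing time (a new reading comes with each control period).
- snapshot(name): name is "scene" or "side" or "wrist"; returns a dict with "frame" (384x512x3 uint8, blue, green, red), "depth" (384x512 float32, mm along the optical axis (not along the pixel's ray), 0 where there is no reading), "intrinsics" (3x3 intrinsics, pixels), "dist" ([k1, k2, p1, p2, k3] as OpenCV has them; the pictures are not rectified), "extrinsics" (4x4, takes a point from camera to world coordinates); the wrist camera has in their place "tool_from_camera" (4x4, takes a point from camera to tool coordinates, whose origin is the TCP and whose axes are the flange's). Camera axes: x right, y down, z forward; pixel columns grow to the right and rows downward; lengths in mm; the calibration is good to about 2 mm. A picture is of the moment at which its call begins: read the wrist's pose just before it.
- hand_in(): hands the job in; it is judged then, once.
The state is a dict: "time": time; "joint_pos": joint angles; "qd": joint speeds; "joint_efforts": joint torques, N m; "tool_pos": TCP position; "tcp_rot": TCP orientation; "ft_force": force on the tool from outside, world axes, zero at the start; "wrist_torque": the same for the moment, N m; "finger_gap": finger opening in mm; "grip_force": force on a finger pad.
Only numpy, scipy, OpenCV 4.12 (cv2) and the standard library are available. Lean on these libraries where they do the work, as an engineer would, in place of code of your own. Each camera call takes 0.05 s, during which the arm holds its last target. There are 200 camera calls.

### The job

Press the drying box's lid down at its front edge once so that the push-push latch frees it and it springs open, then lay all the emery sticks from the gluing board flat on the rack inside as a crosswise tower that lets the air through: two to a layer about 70 mm apart, the first pair lying across the two rack bars in the middle of the rack, each further pair square across the pair below, and a single left-over stick alone on top, square across the last pair. Then swing the lid down and press it once more until the latch catches and it stays shut. Leave the other things on the bench where they are.

Things in the scene. Friction and masses are not known exactly. Their poses are not given: they have to be found in the camera images.
- dryer: drying box: grey, open-topped, outside 270 deep (x), 250 wide (y), 80 high, walls 6, floor 8, fixed on the bench; origin under its centre, front its own -x side (it stands with the front to the robot's right and the hinge to the left), z up. Two steel rack bars run along its x on the floor at y = -40 and +40, 10 wide, 225 long, tops 22 above the bench. A black latch housing (18 deep, 51 wide) stands inside the middle of the front wall
- rack (a point): the middle of the rack, level with the tops of the bars: 22 above the bench, 4 behind the box's centre; axes as the box's. The tower stands round this point: sticks of the first layer lie along the box's y with centres 6 above it, of the second along x at 18, of the third along y at 30
- lid (a joint): lid angle, rad: 0 latched shut (the start), -0.032 pressed fully down, 1.75 fully open, leaning back a little. Pressed fully down (8 mm at the front, 5 to 8 N) and let go, a latched lid is freed and a damped spring swings it up in about 3 s. An open lid is pushed down against the spring (3 to 6 N near the front edge); pressed fully down once and let go, it stays latched; the next press frees it
- lid_hinge (a point): middle of the lid's hinge line: 83 above the bench over the box's back wall, 135 behind the box's centre; hinge axis along the box's y
- press_pad (a point): round black press pad, 26 across, on the lid's outer (upper) face at the middle of its front strip; the point is the pad's top, 246 from the hinge line; moves with the lid
- lid_edge (a point): middle of the lid's front (free) edge on its outer face, about 350 above the bench when open. The lid is 272 long from the hinge, 258 wide, 6 thick, aluminium with a clear window, underside level with the hinge line when shut; a thin striker hangs 35 below it near the front edge
- board: gluing board: flat brown sheet 290 (x) by 370 (y), 4 thick, fixed on the bench; origin under its centre
- stick1: newly papered emery stick: straight wooden slat 150 long, 20 wide, 12 thick, 35 g, dark abrasive on both broad faces, bare pale edges; origin at its centre, x along its length, z through its thickness; starts flat on the gluing board. All sticks are alike; four to six are present, any may be absent
- stick2: another emery stick, as stick1
- stick3: another emery stick, as stick1
- stick4: another emery stick, as stick1
- stick5: another emery stick, as stick1
- stick6: another emery stick, as stick1
- glue: bystander: white glue bottle with a black cap, 44 across, 85 high, origin under its centre
- loupe: bystander: black eye loupe, 34 across, 34 high, origin under its centre
- graver: bystander: graver with a dark wooden mushroom handle, 115 long, lying on the bench
Not all that is in view belongs to the job. What is shaped like the stick1 but blue is not meant. What is shaped like the stick6 but orange is not meant.

How it is judged (in metres and radians):
On the way, in this order (a step that is already met when the one before it is completed fails the run):
1. the lid has been freed and has sprung open (value of joint lid above 1.5 rad), for 0.2 s.
2. all the sticks lie in the crosswise tower on the rack, with the lid still open (value of joint lid above 1 rad and angle between the z axis of each of stick1, stick2, stick3, stick4, stick5, stick6 and the z axis of rack, either way round below 0.08 rad and ((z of stick1 in the frame of rack between 0.002 and 0.01 m and x of stick1 in the frame of rack between -0.054 and 0.054 m and y of stick1 in the frame of rack between -0.025 and 0.025 m and angle between the x axis of stick1 and the y axis of rack, either way round below 0.2 rad) or (z of stick1 in the frame of rack between 0.014 and 0.022 m and y of stick1 in the frame of rack between -0.054 and 0.054 m and x of stick1 in the frame of rack between -0.025 and 0.025 m and angle between the x axis of stick1 and the x axis of rack, either way round below 0.2 rad) or (z of stick1 in the frame of rack between 0.026 and 0.034 m and x of stick1 in the frame of rack between -0.054 and 0.054 m and y of stick1 in the frame of rack between -0.025 and 0.025 m and angle between the x axis of stick1 and the y axis of rack, either way round below 0.2 rad)) and ((z of stick2 in the frame of rack between 0.002 and 0.01 m and x of stick2 in the frame of rack between -0.054 and 0.054 m and y of stick2 in the frame of rack between -0.025 and 0.025 m and angle between the x axis of stick2 and the y axis of rack, either way round below 0.2 rad) or (z of stick2 in the frame of rack between 0.014 and 0.022 m and y of stick2 in the frame of rack between -0.054 and 0.054 m and x of stick2 in the frame of rack between -0.025 and 0.025 m and angle between the x axis of stick2 and the x axis of rack, either way round below 0.2 rad) or (z of stick2 in the frame of rack between 0.026 and 0.034 m and x of stick2 in the frame of rack between -0.054 and 0.054 m and y of stick2 in the frame of rack between -0.025 and 0.025 m and angle between the x axis of stick2 and the y axis of rack, either way round below 0.2 rad)) and ((z of stick3 in the frame of rack between 0.002 and 0.01 m and x of stick3 in the frame of rack between -0.054 and 0.054 m and y of stick3 in the frame of rack between -0.025 and 0.025 m and angle between the x axis of stick3 and the y axis of rack, either way round below 0.2 rad) or (z of stick3 in the frame of rack between 0.014 and 0.022 m and y of stick3 in the frame of rack between -0.054 and 0.054 m and x of stick3 in the frame of rack between -0.025 and 0.025 m and angle between the x axis of stick3 and the x axis of rack, either way round below 0.2 rad) or (z of stick3 in the frame of rack between 0.026 and 0.034 m and x of stick3 in the frame of rack between -0.054 and 0.054 m and y of stick3 in the frame of rack between -0.025 and 0.025 m and angle between the x axis of stick3 and the y axis of rack, either way round below 0.2 rad)) and ((z of stick4 in the frame of rack between 0.002 and 0.01 m and x of stick4 in the frame of rack between -0.054 and 0.054 m and y of stick4 in the frame of rack between -0.025 and 0.025 m and angle between the x axis of stick4 and the y axis of rack, either way round below 0.2 rad) or (z of stick4 in the frame of rack between 0.014 and 0.022 m and y of stick4 in the frame of rack between -0.054 and 0.054 m and x of stick4 in the frame of rack between -0.025 and 0.025 m and angle between the x axis of stick4 and the x axis of rack, either way round below 0.2 rad) or (z of stick4 in the frame of rack between 0.026 and 0.034 m and x of stick4 in the frame of rack between -0.054 and 0.054 m and y of stick4 in the frame of rack between -0.025 and 0.025 m and angle between the x axis of stick4 and the y axis of rack, either way round below 0.2 rad)) and ((z of stick5 in the frame of rack between 0.002 and 0.01 m and x of stick5 in the frame of rack between -0.054 and 0.054 m and y of stick5 in the frame of rack between -0.025 and 0.025 m and angle between the x axis of stick5 and the y axis of rack, either way round below 0.2 rad) or (z of stick5 in the frame of rack between 0.014 and 0.022 m and y of stick5 in the frame of rack between -0.054 and 0.054 m and x of stick5 in the frame of rack between -0.025 and 0.025 m and angle between the x axis of stick5 and the x axis of rack, either way round below 0.2 rad) or (z of stick5 in the frame of rack between 0.026 and 0.034 m and x of stick5 in the frame of rack between -0.054 and 0.054 m and y of stick5 in the frame of rack between -0.025 and 0.025 m and angle between the x axis of stick5 and the y axis of rack, either way round below 0.2 rad)) and ((z of stick6 in the frame of rack between 0.002 and 0.01 m and x of stick6 in the frame of rack between -0.054 and 0.054 m and y of stick6 in the frame of rack between -0.025 and 0.025 m and angle between the x axis of stick6 and the y axis of rack, either way round below 0.2 rad) or (z of stick6 in the frame of rack between 0.014 and 0.022 m and y of stick6 in the frame of rack between -0.054 and 0.054 m and x of stick6 in the frame of rack between -0.025 and 0.025 m and angle between the x axis of stick6 and the x axis of rack, either way round below 0.2 rad) or (z of stick6 in the frame of rack between 0.026 and 0.034 m and x of stick6 in the frame of rack between -0.054 and 0.054 m and y of stick6 in the frame of rack between -0.025 and 0.025 m and angle between the x axis of stick6 and the y axis of rack, either way round below 0.2 rad)) and (horizontal distance between stick1 and stick2 above 0.055 m or z of stick1 in the frame of stick2 above 0.007 m or z of stick1 in the frame of stick2 below -0.007 m) and (horizontal distance between stick1 and stick3 above 0.055 m or z of stick1 in the frame of stick3 above 0.007 m or z of stick1 in the frame of stick3 below -0.007 m) and (horizontal distance between stick1 and stick4 above 0.055 m or z of stick1 in the frame of stick4 above 0.007 m or z of stick1 in the frame of stick4 below -0.007 m) and (horizontal distance between stick1 and stick5 above 0.055 m or z of stick1 in the frame of stick5 above 0.007 m or z of stick1 in the frame of stick5 below -0.007 m) and (horizontal distance between stick1 and stick6 above 0.055 m or z of stick1 in the frame of stick6 above 0.007 m or z of stick1 in the frame of stick6 below -0.007 m) and (horizontal distance between stick2 and stick3 above 0.055 m or z of stick2 in the frame of stick3 above 0.007 m or z of stick2 in the frame of stick3 below -0.007 m) and (horizontal distance between stick2 and stick4 above 0.055 m or z of stick2 in the frame of stick4 above 0.007 m or z of stick2 in the frame of stick4 below -0.007 m) and (horizontal distance between stick2 and stick5 above 0.055 m or z of stick2 in the frame of stick5 above 0.007 m or z of stick2 in the frame of stick5 below -0.007 m) and (horizontal distance between stick2 and stick6 above 0.055 m or z of stick2 in the frame of stick6 above 0.007 m or z of stick2 in the frame of stick6 below -0.007 m) and (horizontal distance between stick3 and stick4 above 0.055 m or z of stick3 in the frame of stick4 above 0.007 m or z of stick3 in the frame of stick4 below -0.007 m) and (horizontal distance between stick3 and stick5 above 0.055 m or z of stick3 in the frame of stick5 above 0.007 m or z of stick3 in the frame of stick5 below -0.007 m) and (horizontal distance between stick3 and stick6 above 0.055 m or z of stick3 in the frame of stick6 above 0.007 m or z of stick3 in the frame of stick6 below -0.007 m) and (horizontal distance between stick4 and stick5 above 0.055 m or z of stick4 in the frame of stick5 above 0.007 m or z of stick4 in the frame of stick5 below -0.007 m) and (horizontal distance between stick4 and stick6 above 0.055 m or z of stick4 in the frame of stick6 above 0.007 m or z of stick4 in the frame of stick6 below -0.007 m) and (horizontal distance between stick5 and stick6 above 0.055 m or z of stick5 in the frame of stick6 above 0.007 m or z of stick5 in the frame of stick6 below -0.007 m) and linear speed of each of stick1, stick2, stick3, stick4, stick5, stick6 below 0.02 m/s), for 0.2 s.
At the end, for the whole second after the job is handed in: Lid held shut by its latch (-0.012 to 0.02 rad); every stick at rest and flat on the rack in layers along y, x, y, centres 6, 18, 30 mm (+-4) above the rack point, within 0.2 rad of square, 25 mm lengthwise, 54 mm across; sticks of one layer at least 55 mm apart (value of joint lid between -0.012 and 0.02 rad and velocity of joint lid below 0.05 rad/s and angle between the z axis of each of stick1, stick2, stick3, stick4, stick5, stick6 and the z axis of rack, either way round below 0.08 rad and ((z of stick1 in the frame of rack between 0.002 and 0.01 m and x of stick1 in the frame of rack between -0.054 and 0.054 m and y of stick1 in the frame of rack between -0.025 and 0.025 m and angle between the x axis of stick1 and the y axis of rack, either way round below 0.2 rad) or (z of stick1 in the frame of rack between 0.014 and 0.022 m and y of stick1 in the frame of rack between -0.054 and 0.054 m and x of stick1 in the frame of rack between -0.025 and 0.025 m and angle between the x axis of stick1 and the x axis of rack, either way round below 0.2 rad) or (z of stick1 in the frame of rack between 0.026 and 0.034 m and x of stick1 in the frame of rack between -0.054 and 0.054 m and y of stick1 in the frame of rack between -0.025 and 0.025 m and angle between the x axis of stick1 and the y axis of rack, either way round below 0.2 rad)) and ((z of stick2 in the frame of rack between 0.002 and 0.01 m and x of stick2 in the frame of rack between -0.054 and 0.054 m and y of stick2 in the frame of rack between -0.025 and 0.025 m and angle between the x axis of stick2 and the y axis of rack, either way round below 0.2 rad) or (z of stick2 in the frame of rack between 0.014 and 0.022 m and y of stick2 in the frame of rack between -0.054 and 0.054 m and x of stick2 in the frame of rack between -0.025 and 0.025 m and angle between the x axis of stick2 and the x axis of rack, either way round below 0.2 rad) or (z of stick2 in the frame of rack between 0.026 and 0.034 m and x of stick2 in the frame of rack between -0.054 and 0.054 m and y of stick2 in the frame of rack between -0.025 and 0.025 m and angle between the x axis of stick2 and the y axis of rack, either way round below 0.2 rad)) and ((z of stick3 in the frame of rack between 0.002 and 0.01 m and x of stick3 in the frame of rack between -0.054 and 0.054 m and y of stick3 in the frame of rack between -0.025 and 0.025 m and angle between the x axis of stick3 and the y axis of rack, either way round below 0.2 rad) or (z of stick3 in the frame of rack between 0.014 and 0.022 m and y of stick3 in the frame of rack between -0.054 and 0.054 m and x of stick3 in the frame of rack between -0.025 and 0.025 m and angle between the x axis of stick3 and the x axis of rack, either way round below 0.2 rad) or (z of stick3 in the frame of rack between 0.026 and 0.034 m and x of stick3 in the frame of rack between -0.054 and 0.054 m and y of stick3 in the frame of rack between -0.025 and 0.025 m and angle between the x axis of stick3 and the y axis of rack, either way round below 0.2 rad)) and ((z of stick4 in the frame of rack between 0.002 and 0.01 m and x of stick4 in the frame of rack between -0.054 and 0.054 m and y of stick4 in the frame of rack between -0.025 and 0.025 m and angle between the x axis of stick4 and the y axis of rack, either way round below 0.2 rad) or (z of stick4 in the frame of rack between 0.014 and 0.022 m and y of stick4 in the frame of rack between -0.054 and 0.054 m and x of stick4 in the frame of rack between -0.025 and 0.025 m and angle between the x axis of stick4 and the x axis of rack, either way round below 0.2 rad) or (z of stick4 in the frame of rack between 0.026 and 0.034 m and x of stick4 in the frame of rack between -0.054 and 0.054 m and y of stick4 in the frame of rack between -0.025 and 0.025 m and angle between the x axis of stick4 and the y axis of rack, either way round below 0.2 rad)) and ((z of stick5 in the frame of rack between 0.002 and 0.01 m and x of stick5 in the frame of rack between -0.054 and 0.054 m and y of stick5 in the frame of rack between -0.025 and 0.025 m and angle between the x axis of stick5 and the y axis of rack, either way round below 0.2 rad) or (z of stick5 in the frame of rack between 0.014 and 0.022 m and y of stick5 in the frame of rack between -0.054 and 0.054 m and x of stick5 in the frame of rack between -0.025 and 0.025 m and angle between the x axis of stick5 and the x axis of rack, either way round below 0.2 rad) or (z of stick5 in the frame of rack between 0.026 and 0.034 m and x of stick5 in the frame of rack between -0.054 and 0.054 m and y of stick5 in the frame of rack between -0.025 and 0.025 m and angle between the x axis of stick5 and the y axis of rack, either way round below 0.2 rad)) and ((z of stick6 in the frame of rack between 0.002 and 0.01 m and x of stick6 in the frame of rack between -0.054 and 0.054 m and y of stick6 in the frame of rack between -0.025 and 0.025 m and angle between the x axis of stick6 and the y axis of rack, either way round below 0.2 rad) or (z of stick6 in the frame of rack between 0.014 and 0.022 m and y of stick6 in the frame of rack between -0.054 and 0.054 m and x of stick6 in the frame of rack between -0.025 and 0.025 m and angle between the x axis of stick6 and the x axis of rack, either way round below 0.2 rad) or (z of stick6 in the frame of rack between 0.026 and 0.034 m and x of stick6 in the frame of rack between -0.054 and 0.054 m and y of stick6 in the frame of rack between -0.025 and 0.025 m and angle between the x axis of stick6 and the y axis of rack, either way round below 0.2 rad)) and (horizontal distance between stick1 and stick2 above 0.055 m or z of stick1 in the frame of stick2 above 0.007 m or z of stick1 in the frame of stick2 below -0.007 m) and (horizontal distance between stick1 and stick3 above 0.055 m or z of stick1 in the frame of stick3 above 0.007 m or z of stick1 in the frame of stick3 below -0.007 m) and (horizontal distance between stick1 and stick4 above 0.055 m or z of stick1 in the frame of stick4 above 0.007 m or z of stick1 in the frame of stick4 below -0.007 m) and (horizontal distance between stick1 and stick5 above 0.055 m or z of stick1 in the frame of stick5 above 0.007 m or z of stick1 in the frame of stick5 below -0.007 m) and (horizontal distance between stick1 and stick6 above 0.055 m or z of stick1 in the frame of stick6 above 0.007 m or z of stick1 in the frame of stick6 below -0.007 m) and (horizontal distance between stick2 and stick3 above 0.055 m or z of stick2 in the frame of stick3 above 0.007 m or z of stick2 in the frame of stick3 below -0.007 m) and (horizontal distance between stick2 and stick4 above 0.055 m or z of stick2 in the frame of stick4 above 0.007 m or z of stick2 in the frame of stick4 below -0.007 m) and (horizontal distance between stick2 and stick5 above 0.055 m or z of stick2 in the frame of stick5 above 0.007 m or z of stick2 in the frame of stick5 below -0.007 m) and (horizontal distance between stick2 and stick6 above 0.055 m or z of stick2 in the frame of stick6 above 0.007 m or z of stick2 in the frame of stick6 below -0.007 m) and (horizontal distance between stick3 and stick4 above 0.055 m or z of stick3 in the frame of stick4 above 0.007 m or z of stick3 in the frame of stick4 below -0.007 m) and (horizontal distance between stick3 and stick5 above 0.055 m or z of stick3 in the frame of stick5 above 0.007 m or z of stick3 in the frame of stick5 below -0.007 m) and (horizontal distance between stick3 and stick6 above 0.055 m or z of stick3 in the frame of stick6 above 0.007 m or z of stick3 in the frame of stick6 below -0.007 m) and (horizontal distance between stick4 and stick5 above 0.055 m or z of stick4 in the frame of stick5 above 0.007 m or z of stick4 in the frame of stick5 below -0.007 m) and (horizontal distance between stick4 and stick6 above 0.055 m or z of stick4 in the frame of stick6 above 0.007 m or z of stick4 in the frame of stick6 below -0.007 m) and (horizontal distance between stick5 and stick6 above 0.055 m or z of stick5 in the frame of stick6 above 0.007 m or z of stick5 in the frame of stick6 below -0.007 m) and linear speed of each of stick1, stick2, stick3, stick4, stick5, stick6 below 0.02 m/s); the robot touches nothing.
It fails at once if the glue is moved more than 30 mm (distance of glue from where it was at the start of the episode above 0.03 m).
It fails at once if the loupe is moved more than 30 mm (distance of loupe from where it was at the start of the episode above 0.03 m).
It fails at once if the graver is moved more than 30 mm (distance of graver from where it was at the start of the episode above 0.03 m).
Of stick1, stick2, stick3, stick4, stick5, stick6 only 4 to 6 are there at a start; the rules pass over those that are not, and their reading is None.
At some moment in a run one of stick1, stick2, stick3, stick4, stick5, stick6 may be knocked a few centimetres aside while the robot is not near it.
Once in a run the grip may slacken for a moment while it holds something.
It also fails if it takes over 210 s, if anything falls off the work surface, if the arm or the gripper's body presses on something with over 40 N, if the wrist force passes 120 N, or if a joint passes its speed limit or range.

## Working session

There is one attempt and no reset: what is moved stays moved. The work goes in short steps, Python scripts to look and compute and a tool call to move; the robot and the scene stay as the last step left them, time stands still between calls to the robot, and variables do not carry over. Pictures are saved under pics/ and viewed, at most 14 in all, crops included, and the job is handed in when it is done.

Besides the shell and the picture viewer there is one more tool, called after "Request:" as name(argument=value, ...), one argument or row to a line, values as JSON. apply_moves: Moves the arm, as the interface text tells. Its arguments: {"type":"object","properties":{"series":{"type":"string"},"squeeze":{"type":"number"}},"required":["series"]}

```bash
mkdir -p pics
cat > h.py <<'E'
import numpy as np, cv2
from bench import sense, snapshot, grip_depth
from scipy.spatial.transform import Rotation as Rn
def toolT(s=None):
    s=s or sense(); T=np.eye(4); T[:3,:3]=Rn.from_euler('xyz',s['tcp_rot'],degrees=True).as_matrix(); T[:3,3]=s['tool_pos']; return T
def cloud(name):
    T0=toolT() if name=='wrist' else None
    p=snapshot(name); T=T0@np.array(p['tool_from_camera']) if name=='wrist' else np.array(p['extrinsics'])
    h,w=p['depth'].shape; u,v=np.meshgrid(np.arange(w),np.arange(h))
    xy=cv2.undistortPoints(np.stack([u,v],-1).reshape(-1,1,2).astype(np.float64),np.array(p['intrinsics']),np.array(p['dist'])).reshape(h,w,2)
    d=p['depth'].astype(float); P=np.dstack([xy*d[...,None],d])@T[:3,:3].T+T[:3,3]; P[d==0]=np.nan
    return p['frame'],P
E
python3 - <<'E'
from h import *
s=sense(); print(s, grip_depth)
for n in('scene','side'):
    f,P=cloud(n); cv2.imwrite(f'pics/{n}0.png',f); np.save(f'{n}0.npy',P)
E
```

```text
{'time': 0.0, 'joint_pos': array([-7.25016553e+01,  7.51715823e+00,  8.53305232e+01,  9.99591429e-04,
        8.72617488e+01, -4.89270280e+00]), 'qd': array([ 0.13935588, -0.0430524 ,  0.00360177, -0.04414825,  0.02904511,
       -0.06568046]), 'joint_efforts': array([ 1.43116587e-03, -5.69403899e+01, -5.00546980e+01, -1.14262305e-04,
        1.47597090e-02, -1.10621340e-05]), 'tool_pos': array([ 228.41579904, -554.21251519,  230.21114565]), 'tcp_rot': array([-1.79891054e+02, -1.03280236e-02,  2.23909889e+01]), 'ft_force': array([ 0.85157935,  0.24796121, -0.44957497]), 'wrist_torque': array([-0.01433678, -0.07223574,  0.04278853]), 'grip_force': 0.0, 'finger_gap': 85.47217492322719} 18.700000000000003
```

View pics/scene0.png

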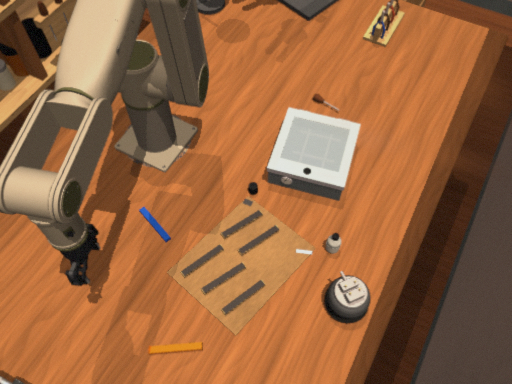

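View pics/side0.png

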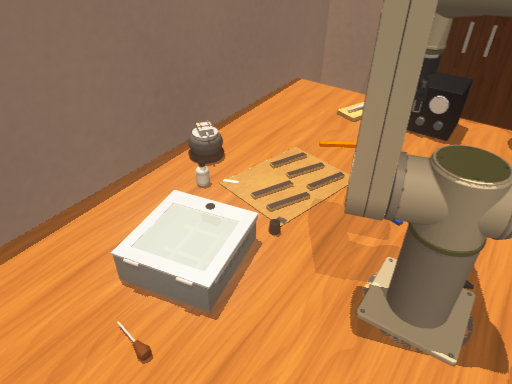

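The scene picture shows five dark sticks on the brown board at (242,223), (260,240), (203,261), (224,278) and (243,297). The blue (155,224) and orange (176,348) look-alikes are off the board and not meant. The box is at (313,152) with its pad at (307,171). The loupe is at (253,188), the glue at (333,243) and the graver at (325,102).

```bash
cat >> h.py <<'E'
def sticks(f,P,zlo=8,zhi=24,amin=80,roi=None):
    hsv=cv2.cvtColor(f,cv2.COLOR_BGR2HSV)
    m=(hsv[...,2]<95)&(hsv[...,1]<110)&(P[...,2]>zlo)&(P[...,2]<zhi)
    if roi is not None: m&=(P[...,0]>roi[0])&(P[...,0]<roi[1])&(P[...,1]>roi[2])&(P[...,1]<roi[3])
    n,L,st,c=cv2.connectedComponentsWithStats(m.astype(np.uint8))
    out=[]
    for i in range(1,n):
        if st[i,4]<amin: continue
        q=P[L==i]; (cx,cy),(a,b),ang=cv2.minAreaRect(q[:,:2].astype(np.float32))
        if a<b: a,b,ang=b,a,ang-90
        out.append((round(cx,1),round(cy,1),round(np.median(q[:,2]),1),round(a,1),round(b,1),round((ang+90)%180-90,1),c[i].round().tolist(),int(st[i,4])))
    return out
E
python3 - <<'E'
from h import *
f=cv2.imread('pics/scene0.png');P=np.load('scene0.npy')
for s in sticks(f,P,amin=60): print(s)
for uv in [(307,171),(253,186),(333,236),(318,99),(335,108)]: print(uv,P[uv[1],uv[0]].round())
# lid: points z 80..100 near box
for n in('scene','side'):
    f=cv2.imread(f'pics/{n}0.png');P=np.load(f'{n}0.npy')
    m=(P[...,2]>78)&(P[...,2]<98)&(f.min(2)>120)
    m=cv2.morphologyEx(m.astype(np.uint8),cv2.MORPH_OPEN,np.ones((3,3)))
    k,L,st,c=cv2.connectedComponentsWithStats(m); i=1+st[1:,4].argmax(); q=P[L==i]
    print(n,c[i],cv2.minAreaRect(q[:,:2].astype(np.float32)),np.median(q[:,2]))
    g=cv2.cvtColor(f,cv2.COLOR_BGR2HSV)
    x,y,w,h=st[i,:4]; sub=np.zeros(L.shape,bool); sub[y:y+h,x:x+w]=1
    pad=sub&(g[...,2]<50)&(P[...,2]>80)&(P[...,2]<100); print('pad',pad.sum(),np.nanmean(P[pad],0))
E
```

```text
(-197.8, 685.0, np.float64(16.8), 121.5, 84.2, 25.7, [211.0, 5.0], 266)
(182.5, 877.1, np.float64(19.1), 243.7, 124.5, 29.1, [309.0, 7.0], 386)
(558.4, 47.9, np.float64(16.0), 245.6, 8.8, 11.5, [304.0, 189.0], 180)
(442.9, -164.9, np.float64(14.2), 140.3, 19.4, 63.0, [241.0, 223.0], 173)
(516.7, -189.4, np.float64(14.8), 141.5, 18.1, 64.0, [258.0, 239.0], 182)
(397.6, -333.9, np.float64(15.2), 138.8, 17.8, 66.3, [202.0, 260.0], 196)
(1222.3, 58.0, np.float64(16.2), 175.9, 7.4, -88.9, [502.0, 277.0], 97)
(485.1, -352.0, np.float64(15.0), 140.4, 17.3, 63.1, [223.0, 277.0], 206)
(567.1, -375.6, np.float64(15.1), 139.8, 17.6, 66.3, [243.0, 296.0], 216)
(843.6, -279.4, np.float64(16.0), 122.2, 55.3, 5.6, [341.0, 314.0], 194)
(1223.4, -226.0, np.float64(15.7), 136.9, 5.7, -89.1, [477.0, 359.0], 92)
(307, 171) [555.  69.  93.]
(253, 186) [410. -32.  32.]
(333, 236) [ 725. -103.   87.]
(318, 99) [435. 428.  22.]
(335, 108) [505. 431.   7.]
scene [314.50325866 146.83014257] ((529.5573120117188, 180.04904174804688), (258.6926574707031, 283.40234375), 11.63951301574707) 86.9743973378869
pad 17 [553.21612456  72.7144682   89.43710663]
side [186.63116883 237.96277056] ((532.7562866210938, 187.01199340820312), (260.4338073730469, 283.7730407714844), 11.596699714660645) 88.40693574694308
pad 0 [nan nan nan]<stdin>:14: RuntimeWarning: Mean of empty slice
```

```bash
cat >> h.py <<'E'
def plan(x,y,z,yaw=None,g=1,cur=None,step=40.5):
    """prints rows to go to a pose in a straight line (tool down); returns the end pose"""
    if cur is None: s=sense(); cur=(*s['tool_pos'],s['tcp_rot'][2])
    yaw=cur[3] if yaw is None else yaw
    d=np.array([x,y,z])-cur[:3]; t=(yaw-cur[3]+180)%360-180
    n=int(max(np.ceil(np.linalg.norm(d)/step),np.ceil(abs(t)/7),1)); rows=[]
    for k in range(n):
        R=Rn.from_euler('xyz',[180,0,cur[3]+t*k/n],degrees=True).as_matrix()
        v=R.T@d/n/300
        rows.append('%.3f %.3f %.3f %.3f %g'%(*v,-np.radians(t)/n/2,g))
    print('n',n,'->',[round(float(a),1) for a in (x,y,z,yaw)])
    for i in range(0,n,5): print('   ','; '.join(rows[i:i+5]))
    return (x,y,z,yaw)
E
python3 -c "
from h import *
plan(545,20,250,11.6)"
```

```text
n 17 -> [545.0, 20.0, 250.0, 11.6]
    0.100 -0.080 -0.004 0.006 1; 0.099 -0.082 -0.004 0.006 1; 0.098 -0.083 -0.004 0.006 1; 0.098 -0.084 -0.004 0.006 1; 0.097 -0.085 -0.004 0.006 1
    0.096 -0.086 -0.004 0.006 1; 0.095 -0.087 -0.004 0.006 1; 0.094 -0.088 -0.004 0.006 1; 0.093 -0.089 -0.004 0.006 1; 0.092 -0.090 -0.004 0.006 1
    0.091 -0.091 -0.004 0.006 1; 0.090 -0.092 -0.004 0.006 1; 0.089 -0.093 -0.004 0.006 1; 0.088 -0.094 -0.004 0.006 1; 0.087 -0.095 -0.004 0.006 1
    0.086 -0.096 -0.004 0.006 1; 0.085 -0.097 -0.004 0.006 1
```

Request:
apply_moves(
  series="0.1 -0.08 -0.004 0.006 1; 0.1 -0.08 -0.004 0.006 1; 0.1 -0.083 -0.004 0.006 1; 0.098 -0.084 -0.004 0.006 1; 0.097 -0.085 -0.004 0.006 1",
)

```text
time: 0.52
tool_pos: [323.2, -384.3, 236.7]
tcp_rot: [-179.9, 0.0, 18.9]
ft_force: [1.1, 0.3, -0.7]
finger_gap: 25.4
grip_force: 0.0
```

Request:
apply_moves(
  series="0.096 -0.086 -0.004 0.006 1; 0.095 -0.087 -0.004 0.006 1; 0.094 -0.088 -0.004 0.006 1; 0.093 -0.089 -0.004 0.006 1; 0.092 -0.09 -0.004 0.006 1",
)

```text
time: 0.93
tool_pos: [417.7, -215.8, 243.1]
tcp_rot: [-180.0, 0.0, 15.5]
ft_force: [0.2, -1.0, 0.2]
finger_gap: -0.2
grip_force: 0.0
```

Request:
apply_moves(
  series="0.09 -0.09 -0.004 0.006 1; 0.09 -0.09 -0.004 0.006 1; 0.09 -0.093 -0.004 0.006 1; 0.088 -0.094 -0.004 0.006 1; 0.087 -0.095 -0.004 0.006 1",
)

```text
time: 1.35
tool_pos: [513.4, -48.7, 249.0]
tcp_rot: [-180.0, 0.0, 12.0]
ft_force: [0.2, -0.1, 0.1]
finger_gap: 0.3
grip_force: 0.0
```

Request:
apply_moves(
  series="0.086 -0.096 -0.004 0.006 1; 0.085 -0.097 -0.004 0.006 1; 0 0 0 0 1; 0 0 0 0 1",
)

```text
time: 1.68
tool_pos: [551.6, 18.4, 250.9]
tcp_rot: [-180.0, 0.1, 10.9]
ft_force: [-0.7, 0.2, -0.1]
finger_gap: -0.3
grip_force: 0.0
```

Run:
```python
from h import *
print(sense()['tool_pos'],sense()['tcp_rot'])
f,P=cloud('wrist'); cv2.imwrite('pics/w1.png',f); np.save('w1.npy',P)
```

```text
[551.64508153  18.41704557 250.85372286] [-1.79977093e+02  8.64971967e-02  1.09124740e+01]
```

View pics/w1.png

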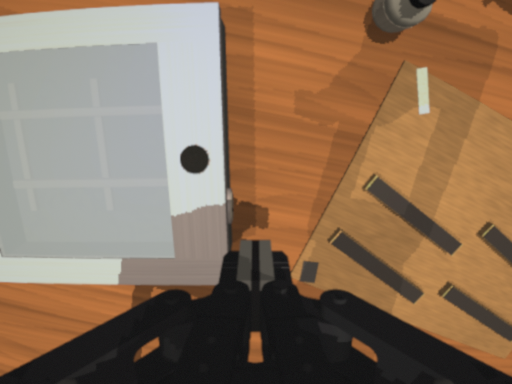

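The wrist view shows the lid with its pad at (195,159), and the board and sticks to the right. The box front edge runs near column 225.

Run:
```python
from h import *
f=cv2.imread('pics/w1.png');P=np.load('w1.npy')
m=(f.max(2)<60); m[:, :170]=0; m[:,218:]=0; m[:140]=0; m[180:]=0
print('pad',m.sum(),np.nanmedian(P[m],0),np.nanmean(P[m],0))
e=[]
for r in range(20,150,10):
    c=np.where((P[r,:,2]>78)&(P[r,:,2]<100))[0].max(); e.append(P[r,c])
e=np.array(e); l=np.polyfit(e[:,0],e[:,1],1); print('edge slope deg',np.degrees(np.arctan(l[0])),e.mean(0))
for s in sticks(f,P): print(s)
plan(554,72,110,11)
```

```text
pad 529 [555.02307267  74.28610585  91.60055563] [555.13824113  74.27064056  91.57132142]
edge slope deg 11.882859310349973 [625.77900941  62.09958126  83.31693268]
(718.6, -82.8, np.float64(16.7), 39.6, 12.3, 51.0, [380.0, 18.0], 181)
(516.9, -184.5, np.float64(16.2), 144.4, 19.1, 64.7, [413.0, 216.0], 1653)
(503.4, -310.5, np.float64(16.3), 60.2, 18.9, 63.4, [500.0, 243.0], 487)
(442.7, -160.9, np.float64(16.2), 144.3, 19.1, 63.7, [377.0, 267.0], 1493)
(398.1, -329.4, np.float64(16.3), 144.0, 19.4, 67.0, [479.0, 313.0], 1034)
n 4 -> [554.0, 72.0, 110.0, 11.0]
    0.011 -0.045 0.117 -0.000 1; 0.011 -0.045 0.117 -0.000 1; 0.011 -0.045 0.117 -0.000 1; 0.011 -0.045 0.117 -0.000 1
```

Request:
apply_moves(
  series="0.011 -0.046 0.117 0 1; 0.011 -0.046 0.117 0 1; 0.011 -0.046 0.117 0 1; 0.011 -0.046 0.117 0 1; 0 0 0 0 1",
)

```text
time: 2.15
tool_pos: [548.3, 73.3, 102.9]
tcp_rot: [-179.9, 0.7, 10.7]
ft_force: [-2.1, -0.1, -1.4]
finger_gap: -0.1
grip_force: 0.0
```

Request:
apply_moves(
  series="0 0 0.025 0 1; 0 0 0.025 0 1; 0 0 0.012 0 1; 0 0 0 0 1",
)

```text
time: 2.48
tool_pos: [555.0, 72.2, 93.6]
tcp_rot: [180.0, -0.1, 10.6]
ft_force: [-0.8, -0.5, 0.2]
finger_gap: -0.2
grip_force: 0.0
```

Request:
apply_moves(
  series="0 0 0.008 0 1; 0 0 0.007 0 1; 0 0 0 0 1",
)

```text
time: 2.73
tool_pos: [555.3, 72.8, 89.1]
tcp_rot: [180.0, -0.1, 10.7]
ft_force: [1.2, -1.6, 2.6]
finger_gap: -0.0
grip_force: 1.4
```

Request:
apply_moves(
  series="0 0 0.007 0 1; 0 0 0.006 0 1; 0 0 0 0 1; 0 0 0 0 1",
)

```text
time: 3.07
tool_pos: [554.6, 73.2, 84.5]
tcp_rot: [180.0, -0.0, 10.7]
ft_force: [1.8, -1.5, 3.1]
finger_gap: 0.1
grip_force: 1.3
```

Request:
apply_moves(
  series="0 0 0.005 0 1; 0 0 0.005 0 1; 0 0 0 0 1; 0 0 0 0 1",
)

```text
time: 3.4
tool_pos: [554.4, 73.2, 81.3]
tcp_rot: [-180.0, -0.0, 10.7]
ft_force: [2.8, -0.7, 3.4]
finger_gap: 0.0
grip_force: 1.5
```

Request:
apply_moves(
  series="0 0 0.005 0 1; 0 0 0.005 0 1; 0 0 0 0 1; 0 0 0 0 1",
)

```text
time: 3.73
tool_pos: [554.6, 73.3, 79.4]
tcp_rot: [180.0, -0.0, 10.7]
ft_force: [-1.5, -1.3, 11.9]
finger_gap: -0.2
grip_force: 5.8
```

Request:
apply_moves(
  series="0 0 0.005 0 1; 0 0 0.005 0 1; 0 0 0 0 1; 0 0 0 0 1",
)

```text
time: 4.07
tool_pos: [554.7, 73.3, 77.5]
tcp_rot: [180.0, -0.0, 10.7]
ft_force: [-8.0, -1.7, 20.4]
finger_gap: -0.2
grip_force: 10.2
```

Request:
apply_moves(
  series="0 0 -0.1 0 1; 0 0.1 -0.09 0 1; 0 0.13 -0.03 0 1; 0 0.13 -0.03 0 1; 0 0.13 -0.03 0 1",
)

```text
time: 4.48
tool_pos: [581.0, -71.9, 159.4]
tcp_rot: [-179.9, 0.1, 10.8]
ft_force: [0.7, -0.4, -1.0]
finger_gap: -0.2
grip_force: 0.0
```

Request:
apply_moves(
  series="0 0.1 -0.09 0 1; 0 0 -0.1 0 1; 0 0 -0.1 0 1; 0 0 0 0 1; 0 0 0 0 1",
)

```text
time: 4.9
tool_pos: [587.9, -100.9, 248.1]
tcp_rot: [180.0, -0.2, 10.7]
ft_force: [0.3, 0.1, -0.0]
finger_gap: 0.2
grip_force: 0.0
```

Request:
apply_moves(
  series="0 0 0 0 -0.05; 0 0 0 0 -0.05; 0 0 0 0 -0.05; 0 0 0 0 -0.05; 0 0 0 0 -0.05",
)

```text
time: 5.32
tool_pos: [586.7, -100.4, 245.2]
tcp_rot: [-180.0, 0.1, 10.7]
ft_force: [0.6, 0.0, 1.2]
finger_gap: 44.7
grip_force: 0.0
```

Request:
apply_moves(
  series="0 0 0 0 -0.05; 0 0 0 0 -0.05; 0 0 0 0 -0.05; 0 0 0 0 -0.05; 0 0 0 0 -0.05",
)

```text
time: 5.73
tool_pos: [587.2, -100.8, 246.4]
tcp_rot: [180.0, -0.0, 10.7]
ft_force: [-0.7, 0.3, -0.0]
finger_gap: 44.6
grip_force: 0.0
```

Request:
apply_moves(
  series="0 0 0 0 -0.05; 0 0 0 0 -0.05; 0 0 0 0 -0.05; 0 0 0 0 -0.05; 0 0 0 0 -0.05",
)

```text
time: 6.15
tool_pos: [587.1, -100.8, 246.3]
tcp_rot: [180.0, -0.0, 10.7]
ft_force: [0.1, -0.1, 0.9]
finger_gap: 44.9
grip_force: 0.0
```

Request:
apply_moves(
  series="0 0 0 0 -0.05; 0 0 0 0 -0.05; 0 0 0 0 -0.05; 0 0 0 0 -0.05; 0 0 0 0 -0.05",
)

```text
time: 6.57
tool_pos: [587.1, -100.7, 246.3]
tcp_rot: [-180.0, -0.0, 10.7]
ft_force: [-0.0, -0.2, 0.3]
finger_gap: 44.6
grip_force: 0.0
```

Request:
apply_moves(
  series="0 0 0 0 -0.05; 0 0 0 0 -0.05; 0 0 0 0 -0.05; 0 0 0 0 -0.05; 0 0 0 0 -0.05",
)

```text
time: 6.98
tool_pos: [587.1, -100.7, 246.3]
tcp_rot: [-180.0, 0.0, 10.7]
ft_force: [0.0, 0.5, 1.0]
finger_gap: 45.0
grip_force: 0.0
```

Request:
apply_moves(
  series="0 0 0 0 -0.05; 0 0 0 0 -0.05; 0 0 0 0 -0.05; 0 0 0 0 -0.05; 0 0 0 0 -0.05",
)

```text
time: 7.4
tool_pos: [587.1, -100.8, 246.3]
tcp_rot: [-180.0, 0.0, 10.7]
ft_force: [0.1, 0.0, 0.3]
finger_gap: 44.9
grip_force: 0.0
```

Run:
```python
from h import *
print(sense()['tool_pos'],sense()['tcp_rot'],sense()['time'])
f,P=cloud('scene'); cv2.imwrite('pics/scene1.png',cv2.resize(f[90:330,140:380],(720,720))[:600]); np.save('scene1.npy',P)
for s in sticks(f,P,roi=(300,680,-460,-80)): print(s)
```

```text
[ 587.12248309 -100.75416637  246.29829096] [-1.79999110e+02  1.42194312e-04  1.07015183e+01] 7.4
(442.4, -163.0, np.float64(15.3), 143.2, 19.5, 64.8, [241.0, 223.0], 196)
(515.8, -189.0, np.float64(14.3), 139.3, 20.8, 63.7, [258.0, 239.0], 208)
(398.5, -334.2, np.float64(14.2), 138.8, 17.6, 66.9, [202.0, 260.0], 142)
```

View pics/scene1.png

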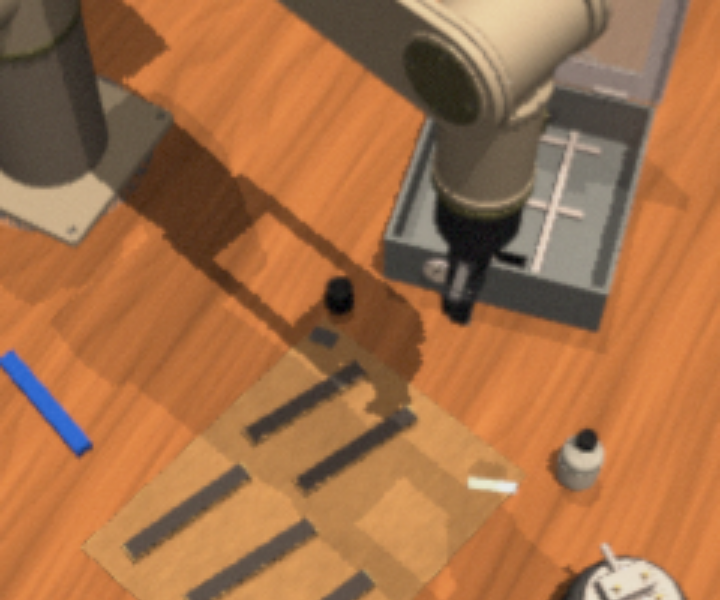

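The lid stands open and all the sticks are in place, with the box interior and its rack bars in view. Next I'll take one wrist look over the board.

```bash
python3 -c "
from h import *
plan(440,-330,290,64,-0.05)"
```

```text
n 8 -> [440.0, -330.0, 290.0, 64.0]
    -0.078 0.082 -0.018 -0.058 -0.05; -0.087 0.073 -0.018 -0.058 -0.05; -0.095 0.062 -0.018 -0.058 -0.05; -0.101 0.051 -0.018 -0.058 -0.05; -0.107 0.039 -0.018 -0.058 -0.05
    -0.110 0.026 -0.018 -0.058 -0.05; -0.113 0.013 -0.018 -0.058 -0.05; -0.113 -0.000 -0.018 -0.058 -0.05
```

Request:
apply_moves(
  series="-0.078 0.082 -0.018 -0.058 -0.05; -0.087 0.073 -0.018 -0.058 -0.05; -0.095 0.062 -0.018 -0.058 -0.05; -0.1 0.05 -0.018 -0.058 -0.05; -0.107 0.039 -0.018 -0.058 -0.05",
)

```text
time: 7.87
tool_pos: [494.3, -244.4, 273.7]
tcp_rot: [180.0, -0.0, 44.3]
ft_force: [-0.1, -0.1, 0.1]
finger_gap: 44.9
grip_force: 0.0
```

Request:
apply_moves(
  series="-0.11 0.026 -0.018 -0.058 -0.05; -0.113 0.013 -0.018 -0.058 -0.05; -0.113 0 -0.018 -0.058 -0.05; 0 0 0 0 -0.05; 0 0 0 0 -0.05",
)

```text
time: 8.28
tool_pos: [439.2, -330.7, 290.0]
tcp_rot: [180.0, 0.0, 63.6]
ft_force: [0.5, 0.7, 1.0]
finger_gap: 44.7
grip_force: 0.0
```

Run:
```python
from h import *
print(sense()['tool_pos'],sense()['tcp_rot'],sense()['time'])
f,P=cloud('wrist'); cv2.imwrite('pics/w2.png',f); np.save('w2.npy',P)
for s in sticks(f,P,amin=300): print(s)
```

```text
[ 439.15394647 -330.73147829  289.95348704] [1.79952363e+02 1.11844142e-02 6.36299235e+01] 8.2833
(396.6, -332.1, np.float64(16.1), 137.9, 18.2, 67.1, [224.0, 166.0], 1488)
```

View pics/w2.png

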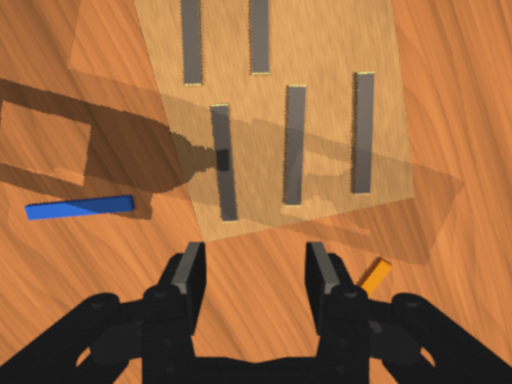

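Five dark sticks again: three at (223,162), (294,145) and (362,132), two cut off at the top. The blue and orange pieces lie off the board. My brightness threshold was too tight, so I'll loosen it.

```bash
sed -i 's/hsv\[...,2\]<95)&(hsv\[...,1\]<110)/hsv[...,2]<130)\&(hsv[...,1]<80)/' h.py
python3 - <<'E'
from h import *
f=cv2.imread('pics/w2.png');P=np.load('w2.npy')
print(cv2.cvtColor(f,cv2.COLOR_BGR2HSV)[[145,132,162,230],[294,362,227,300]])
for s in sticks(f,P,amin=200): print(s)
E
```

```text
[[ 14  54 100]
 [ 16  51 116]
 [ 13  40  45]
 [ 13 167 188]]
(430.6, -185.7, np.float64(16.1), 89.3, 18.7, 63.7, [191.0, 41.0], 1327)
(502.6, -215.1, np.float64(16.1), 76.7, 17.7, 64.0, [260.0, 35.0], 1114)
(566.7, -372.7, np.float64(16.3), 142.9, 18.8, 66.7, [364.0, 132.0], 1714)
(484.6, -349.2, np.float64(16.2), 141.9, 18.1, 63.6, [295.0, 144.0], 1685)
(397.8, -329.9, np.float64(16.1), 143.5, 18.3, 67.0, [224.0, 162.0], 1618)
```

```bash
cat >> h.py <<'E'
def pick(x,y,yaw,cur=None,zt=140):
    c=plan(x,y,zt,yaw,-0.05,cur) if zt else cur; c=plan(x,y,50,None,-0.05,c); c=plan(x,y,5,None,-0.05,c,23); print('close'); c=plan(x,y,150,None,1,c); return c
RK=np.array([531.5,186.6]); BX=np.array([-.204,.979]); BY=np.array([-.979,-.204])
def place(bx,by,layer,cur=None,yaw=None,zt=170):
    p=RK+bx*BX+by*BY; yaw=yaw or (101.8 if layer==2 else 11.8); z=12+12*layer
    c=plan(*p,zt,yaw,1,cur); c=plan(*p,z+40,None,1,c); c=plan(*p,z,None,1,c,20); print('open'); c=plan(*p,z+130,None,.1,c); return c
E
python3 -c "
from h import *
pick(398,-330,67)"
```

```text
n 4 -> [398.0, -330.0, 140.0, 67.0]
    -0.016 -0.031 0.125 -0.007 -0.05; -0.015 -0.031 0.125 -0.007 -0.05; -0.015 -0.032 0.125 -0.007 -0.05; -0.014 -0.032 0.125 -0.007 -0.05
n 3 -> [398.0, -330.0, 50.0, 67.0]
    0.000 -0.000 0.100 -0.000 -0.05; 0.000 -0.000 0.100 -0.000 -0.05; 0.000 -0.000 0.100 -0.000 -0.05
n 2 -> [398.0, -330.0, 5.0, 67.0]
    0.000 -0.000 0.075 -0.000 -0.05; 0.000 -0.000 0.075 -0.000 -0.05
close
n 4 -> [398.0, -330.0, 150.0, 67.0]
    0.000 0.000 -0.121 -0.000 1; 0.000 0.000 -0.121 -0.000 1; 0.000 0.000 -0.121 -0.000 1; 0.000 0.000 -0.121 -0.000 1
```

Request:
apply_moves(
  series="-0.015 -0.032 0.125 -0.007 -0.05; -0.015 -0.032 0.125 -0.007 -0.05; -0.015 -0.032 0.125 -0.007 -0.05; -0.015 -0.032 0.125 -0.007 -0.05; 0 0 0 0 -0.05",
  squeeze=60,
)

```text
time: 8.75
tool_pos: [392.7, -323.5, 130.0]
tcp_rot: [-179.2, -0.3, 67.1]
ft_force: [-1.1, 1.0, -1.7]
finger_gap: 45.0
grip_force: 0.0
```

Request:
apply_moves(
  series="0 0 0.1 0 -0.05; 0 0 0.1 0 -0.05; 0 0 0.1 0 -0.05; 0 0 0 0 -0.05; 0 0 0 0 -0.05",
)

```text
time: 9.17
tool_pos: [398.1, -328.2, 49.9]
tcp_rot: [-179.9, -0.1, 67.1]
ft_force: [-0.1, 0.7, 0.6]
finger_gap: 44.8
grip_force: 0.0
```

Request:
apply_moves(
  series="0 0 0.075 0 -0.05; 0 0 0.04 0 -0.05; 0 0 0 0 -0.05; 0 0 0 0 -0.05",
)

```text
time: 9.5
tool_pos: [398.1, -329.4, 16.1]
tcp_rot: [180.0, -0.0, 67.1]
ft_force: [0.6, 0.2, 0.4]
finger_gap: 44.9
grip_force: 0.0
```

Request:
apply_moves(
  series="0 0 0.037 0 -0.05; 0 0 0 0 -0.05; 0 0 0 0 1; 0 0 0 0 1; 0 0 0 0 1",
)

```text
time: 9.92
tool_pos: [398.0, -329.8, 4.7]
tcp_rot: [179.9, 0.0, 67.1]
ft_force: [-0.2, 0.1, -0.5]
finger_gap: 18.7
grip_force: 60.0
```

Request:
apply_moves(
  series="0 0 0 0 1; 0 0 0 0 1; 0 0 -0.05 0 1; 0 0 -0.1 0 1; 0 0 -0.12 0 1",
)

```text
time: 10.33
tool_pos: [395.7, -327.4, 83.1]
tcp_rot: [-179.7, -0.1, 67.1]
ft_force: [0.8, -0.3, -0.6]
finger_gap: 18.1
grip_force: 60.1
```

Request:
apply_moves(
  series="0 0 -0.12 0 1; 0 0 -0.12 0 1; 0 0 0 0 1; 0 0 0 0 1",
)

```text
time: 10.67
tool_pos: [399.1, -330.8, 160.1]
tcp_rot: [179.7, 0.1, 67.1]
ft_force: [0.2, 0.2, -1.8]
finger_gap: 18.2
grip_force: 60.1
```

```bash
python3 -c "
from h import *
c=place(35,0,1,zt=200)"
```

```text
n 15 -> [524.4, 220.9, 200.0, 11.8]
    0.124 -0.022 -0.009 0.032 1; 0.122 -0.030 -0.009 0.032 1; 0.120 -0.038 -0.009 0.032 1; 0.117 -0.045 -0.009 0.032 1; 0.114 -0.053 -0.009 0.032 1
    0.110 -0.060 -0.009 0.032 1; 0.106 -0.067 -0.009 0.032 1; 0.102 -0.074 -0.009 0.032 1; 0.097 -0.080 -0.009 0.032 1; 0.091 -0.086 -0.009 0.032 1
    0.086 -0.092 -0.009 0.032 1; 0.080 -0.097 -0.009 0.032 1; 0.073 -0.102 -0.009 0.032 1; 0.067 -0.107 -0.009 0.032 1; 0.060 -0.111 -0.009 0.032 1
n 4 -> [524.4, 220.9, 64.0, 11.8]
    -0.000 -0.000 0.113 -0.000 1; -0.000 -0.000 0.113 -0.000 1; -0.000 -0.000 0.113 -0.000 1; -0.000 -0.000 0.113 -0.000 1
n 2 -> [524.4, 220.9, 24.0, 11.8]
    -0.000 -0.000 0.067 -0.000 1; -0.000 -0.000 0.067 -0.000 1
open
n 4 -> [524.4, 220.9, 154.0, 11.8]
    0.000 0.000 -0.108 -0.000 0.1; 0.000 0.000 -0.108 -0.000 0.1; 0.000 0.000 -0.108 -0.000 0.1; 0.000 0.000 -0.108 -0.000 0.1
```

Request:
apply_moves(
  series="0.124 -0.022 -0.009 0.032 1; 0.122 -0.03 -0.009 0.032 1; 0.12 -0.038 -0.009 0.032 1; 0.117 -0.045 -0.009 0.032 1; 0.114 -0.053 -0.009 0.032 1",
)

```text
time: 11.08
tool_pos: [438.2, -143.4, 168.6]
tcp_rot: [-179.8, 0.0, 48.5]
ft_force: [0.8, 0.4, 0.2]
finger_gap: 18.8
grip_force: 60.1
```

Request:
apply_moves(
  series="0.11 -0.06 -0.009 0.032 1; 0.106 -0.067 -0.009 0.032 1; 0.1 -0.074 -0.009 0.032 1; 0.097 -0.08 -0.009 0.032 1; 0.09 -0.086 -0.009 0.032 1",
)

```text
time: 11.5
tool_pos: [478.8, 39.7, 182.2]
tcp_rot: [-179.9, 0.1, 30.2]
ft_force: [0.9, -0.4, -1.0]
finger_gap: 18.2
grip_force: 60.1
```

Request:
apply_moves(
  series="0.086 -0.09 -0.009 0.032 1; 0.08 -0.097 -0.009 0.032 1; 0.073 -0.1 -0.009 0.032 1; 0.067 -0.107 -0.009 0.032 1; 0.06 -0.11 -0.009 0.032 1",
)

```text
time: 11.92
tool_pos: [520.7, 222.4, 195.3]
tcp_rot: [180.0, 0.2, 11.9]
ft_force: [1.0, -0.7, 0.5]
finger_gap: 17.9
grip_force: 60.1
```

Request:
apply_moves(
  series="0 0 0 0 1; 0 0 0 0 1; 0 0 0 0 1",
)

```text
time: 12.17
tool_pos: [520.7, 220.2, 195.5]
tcp_rot: [180.0, 0.2, 12.2]
ft_force: [0.3, -1.1, -0.8]
finger_gap: 18.1
grip_force: 60.1
```

Run:
```python
from h import *
f,P=cloud('wrist'); cv2.imwrite('pics/w3.png',f); np.save('w3.npy',P)
g=cv2.cvtColor(f,cv2.COLOR_BGR2HSV)
# bar points: z 17..27 and bright
m=(P[...,2]>14)&(P[...,2]<27)&(abs((P[...,:2]-RK)@BX)<105)&(abs((P[...,:2]-RK)@BY)<110)
q=P[m]; bx=(q[:,:2]-RK)@BX; by=(q[:,:2]-RK)@BY
for s in(-1,1):
    k=abs(by-40*s)<15; print(s,k.sum(),np.median(q[k,2]) if k.any() else '', np.polyfit(bx[k],by[k],1) if k.sum()>50 else '')
# walls z 74..84
m=(P[...,2]>74)&(P[...,2]<84); q=P[m]; bx=(q[:,:2]-RK)@BX; by=(q[:,:2]-RK)@BY
for nm,k in dict(front=(abs(bx+136)<12)&(abs(by)<100),right=(abs(by+122)<12)&(abs(bx)<100),left=(abs(by-122)<12)&(abs(bx)<100)).items():
    if k.sum()>20: print(nm,k.sum(),np.percentile(bx[k],[5,50,95]).round(1),np.percentile(by[k],[5,50,95]).round(1))
print(sense()['tool_pos'],sense()['finger_gap'])
place(35,0,1)
```

```text
-1 2318 21.807333099901285 [ 8.72999907e-04 -4.04747201e+01]
1 2098 21.532620775327786 [-6.07649603e-03  3.82233363e+01]
front 2811 [-138.2 -133.7 -131.7] [-91.9 -13.3  86. ]
right 3051 [-89.1   2.4  90.6] [-124.8 -121.6 -118.9]
[520.93269818 219.67203266 195.88074754] 18.407717173398844
n 1 -> [524.4, 220.9, 170.0, 11.8]
    0.012 -0.001 0.086 0.003 1
n 3 -> [524.4, 220.9, 64.0, 11.8]
    -0.000 -0.000 0.118 -0.000 1; -0.000 -0.000 0.118 -0.000 1; -0.000 -0.000 0.118 -0.000 1
n 2 -> [524.4, 220.9, 24.0, 11.8]
    -0.000 -0.000 0.067 -0.000 1; -0.000 -0.000 0.067 -0.000 1
open
n 4 -> [524.4, 220.9, 154.0, 11.8]
    0.000 0.000 -0.108 -0.000 0.1; 0.000 0.000 -0.108 -0.000 0.1; 0.000 0.000 -0.108 -0.000 0.1; 0.000 0.000 -0.108 -0.000 0.1
```

View pics/w3.png

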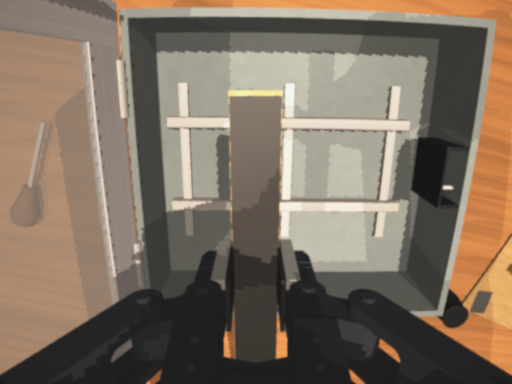

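The view shows the stick square in the grip at (255,200), and the rack bars at rows 125 and 205. The measured walls and bars agree with the box frame to within 2 mm, so I'm placing the stick.

Request:
apply_moves(
  series="0.012 -0.003 0.086 0.003 1; 0 0 0.115 0 1; 0 0 0.115 0 1; 0 0 0.1 0 1; 0 0 0 0 1",
)

```text
time: 12.63
tool_pos: [519.7, 218.9, 64.9]
tcp_rot: [179.9, 0.7, 11.6]
ft_force: [-0.8, -0.6, -2.0]
finger_gap: 18.2
grip_force: 60.1
```

Request:
apply_moves(
  series="0 0 0 0 1; 0 0 0 0 1",
)

```text
time: 12.8
tool_pos: [526.1, 221.8, 74.5]
tcp_rot: [-180.0, -0.1, 11.7]
ft_force: [0.4, 0.1, 0.1]
finger_gap: 18.3
grip_force: 60.1
```

```bash
python3 -c "
from h import *
place(35,0,1,zt=55)"
```

```text
n 1 -> [524.4, 220.9, 55.0, 11.8]
    -0.006 0.002 0.065 -0.001 1
n 1 -> [524.4, 220.9, 64.0, 11.8]
    0.000 0.000 -0.030 -0.000 1
n 2 -> [524.4, 220.9, 24.0, 11.8]
    -0.000 -0.000 0.067 -0.000 1; -0.000 -0.000 0.067 -0.000 1
open
n 4 -> [524.4, 220.9, 154.0, 11.8]
    0.000 0.000 -0.108 -0.000 0.1; 0.000 0.000 -0.108 -0.000 0.1; 0.000 0.000 -0.108 -0.000 0.1; 0.000 0.000 -0.108 -0.000 0.1
```

Request:
apply_moves(
  series="-0.005 0.002 0.08 0 1; 0 0 0.06 0 1; 0 0 0.015 0 1; 0 0 0 0 1; 0 0 0 0 1",
)

```text
time: 13.22
tool_pos: [525.2, 221.7, 28.3]
tcp_rot: [-180.0, -0.2, 11.7]
ft_force: [0.3, -0.4, -0.2]
finger_gap: 18.3
grip_force: 60.1
```

Request:
apply_moves(
  series="0 0 0.008 0 1; 0 0 0.006 0 1; 0 0 0 0 1; 0 0 0 0 1",
)

```text
time: 13.55
tool_pos: [524.1, 221.6, 22.5]
tcp_rot: [-180.0, -0.1, 11.7]
ft_force: [0.4, -0.1, 1.4]
finger_gap: 18.1
grip_force: 60.2
```

Request:
apply_moves(
  series="0 0 0 0 0.1; 0 0 0 0 0.1; 0 0 -0.04 0 0.1; 0 0 -0.1 0 0.1; 0 0 -0.12 0 0.1",
)

```text
time: 13.97
tool_pos: [521.3, 220.7, 98.6]
tcp_rot: [180.0, 0.3, 11.7]
ft_force: [0.4, -0.1, 0.0]
finger_gap: 38.3
grip_force: 0.0
```

Request:
apply_moves(
  series="0 0 -0.12 0 0.1; 0 0 -0.06 0 0.1; 0 0 0 0 0.1; 0 0 0 0 0.1",
)

```text
time: 14.3
tool_pos: [525.0, 221.9, 156.6]
tcp_rot: [-180.0, -0.2, 11.7]
ft_force: [-0.2, -0.5, -0.1]
finger_gap: 38.5
grip_force: 0.0
```

```bash
python3 -c "
from h import *
print(sense()['tool_pos'])
pick(484.6,-349.2,63.6,zt=150)"
```

```text
[524.9897107  221.85638855 156.56196363]
n 15 -> [484.6, -349.2, 150.0, 63.6]
    -0.035 0.122 0.001 -0.030 -0.05; -0.042 0.120 0.001 -0.030 -0.05; -0.049 0.117 0.001 -0.030 -0.05; -0.056 0.114 0.001 -0.030 -0.05; -0.063 0.111 0.001 -0.030 -0.05
    -0.069 0.107 0.001 -0.030 -0.05; -0.076 0.102 0.001 -0.030 -0.05; -0.082 0.097 0.001 -0.030 -0.05; -0.087 0.092 0.001 -0.030 -0.05; -0.093 0.087 0.001 -0.030 -0.05
    -0.098 0.081 0.001 -0.030 -0.05; -0.103 0.075 0.001 -0.030 -0.05; -0.107 0.069 0.001 -0.030 -0.05; -0.111 0.062 0.001 -0.030 -0.05; -0.115 0.055 0.001 -0.030 -0.05
n 3 -> [484.6, -349.2, 50.0, 63.6]
    0.000 -0.000 0.111 -0.000 -0.05; 0.000 -0.000 0.111 -0.000 -0.05; 0.000 -0.000 0.111 -0.000 -0.05
n 2 -> [484.6, -349.2, 5.0, 63.6]
    0.000 -0.000 0.075 -0.000 -0.05; 0.000 -0.000 0.075 -0.000 -0.05
close
n 4 -> [484.6, -349.2, 150.0, 63.6]
    -0.000 0.000 -0.121 -0.000 1; -0.000 0.000 -0.121 -0.000 1; -0.000 0.000 -0.121 -0.000 1; -0.000 0.000 -0.121 -0.000 1
```

Request:
apply_moves(
  series="-0.035 0.122 0.001 -0.03 -0.05; -0.042 0.12 0.001 -0.03 -0.05; -0.049 0.117 0.001 -0.03 -0.05; -0.056 0.114 0.001 -0.03 -0.05; -0.063 0.11 0.001 -0.03 -0.05",
)

```text
time: 14.72
tool_pos: [508.1, 30.1, 150.6]
tcp_rot: [-179.9, 0.2, 29.1]
ft_force: [1.4, -0.8, 0.2]
finger_gap: 45.0
grip_force: 0.0
```

Request:
apply_moves(
  series="-0.07 0.107 0 -0.03 -0.05; -0.076 0.1 0 -0.03 -0.05; -0.082 0.097 0 -0.03 -0.05; -0.087 0.092 0 -0.03 -0.05; -0.093 0.087 0 -0.03 -0.05",
)

```text
time: 15.13
tool_pos: [493.6, -159.5, 150.7]
tcp_rot: [-179.8, 0.1, 46.3]
ft_force: [0.4, -0.6, -0.5]
finger_gap: 44.7
grip_force: 0.0
```

Request:
apply_moves(
  series="-0.098 0.08 0 -0.03 -0.05; -0.103 0.075 0 -0.03 -0.05; -0.107 0.069 0 -0.03 -0.05; -0.11 0.062 0 -0.03 -0.05; -0.115 0.055 0 -0.03 -0.05",
)

```text
time: 15.55
tool_pos: [479.2, -349.2, 150.4]
tcp_rot: [-179.8, -0.1, 63.5]
ft_force: [0.8, 0.0, -0.2]
finger_gap: 45.0
grip_force: 0.0
```

Request:
apply_moves(
  series="0 0 0 0 -0.05; 0 0 0 0 -0.05; 0 0 0 0 -0.05",
)

```text
time: 15.8
tool_pos: [479.7, -347.4, 150.6]
tcp_rot: [-179.8, -0.1, 63.2]
ft_force: [0.4, 0.3, 0.2]
finger_gap: 45.2
grip_force: 0.0
```

```bash
cat >> h.py <<'E'
def look(place_roi=False):
    f,P=cloud('wrist'); print('wrist',*sticks(f,P,amin=400),sep='\n ')
    f,P=cloud('scene'); print('scene',*sticks(f,P,amin=80,roi=(330,680,-470,-60)),sep='\n ')
    s=sense(); print('t',s['time'],s['tool_pos'].round(1),s['tcp_rot'][2].round(1),s['finger_gap'])
E
python3 -c "
from h import *
look()
pick(484.6,-349.2,63.6,zt=140)"
```

```text
wrist
 (425.1, -197.1, np.float64(16.1), 64.9, 19.4, 63.9, [103.0, 43.0], 2011)
 (497.2, -228.1, np.float64(16.1), 49.6, 19.1, 64.6, [204.0, 34.0], 1695)
 (549.1, -357.3, np.float64(16.2), 143.7, 18.6, 66.9, [336.0, 153.0], 3537)
 (484.5, -349.1, np.float64(16.1), 143.7, 18.2, 63.3, [261.0, 172.0], 3548)
scene
 (447.3, -153.1, np.float64(14.3), 114.9, 16.2, 63.8, [245.0, 221.0], 134)
 (517.0, -187.7, np.float64(14.4), 139.4, 17.6, 65.5, [258.0, 239.0], 181)
 (484.0, -350.5, np.float64(14.6), 140.8, 18.3, 63.9, [223.0, 277.0], 195)
 (549.5, -359.5, np.float64(15.0), 140.5, 16.4, 67.2, [241.0, 289.0], 215)
t 15.9 [ 480.4 -346.7  151.4] 63.3 44.52285799314578
n 1 -> [484.6, -349.2, 140.0, 63.6]
    -0.001 0.016 0.038 -0.002 -0.05
n 3 -> [484.6, -349.2, 50.0, 63.6]
    0.000 -0.000 0.100 -0.000 -0.05; 0.000 -0.000 0.100 -0.000 -0.05; 0.000 -0.000 0.100 -0.000 -0.05
n 2 -> [484.6, -349.2, 5.0, 63.6]
    0.000 -0.000 0.075 -0.000 -0.05; 0.000 -0.000 0.075 -0.000 -0.05
close
n 4 -> [484.6, -349.2, 150.0, 63.6]
    -0.000 0.000 -0.121 -0.000 1; -0.000 0.000 -0.121 -0.000 1; -0.000 0.000 -0.121 -0.000 1; -0.000 0.000 -0.121 -0.000 1
```

Stick E has been knocked to (549,-357), as the task warned might happen. I'm picking D where measured.

Request:
apply_moves(
  series="0 0.016 0.12 -0.002 -0.05; 0 0 0.12 0 -0.05; 0 0 0.12 0 -0.05; 0 0 0 0 -0.05; 0 0 0 0 -0.05",
)

```text
time: 16.32
tool_pos: [483.3, -347.6, 42.2]
tcp_rot: [-179.7, -0.1, 63.6]
ft_force: [0.0, -0.5, 0.7]
finger_gap: 44.6
grip_force: 0.0
```

Request:
apply_moves(
  series="0 0 0.08 0 -0.05; 0 0 0.045 0 -0.05; 0 0 0 0 -0.05; 0 0 0 0 -0.05; 0 0 0 0 -0.05",
)

```text
time: 16.73
tool_pos: [485.8, -350.9, 8.8]
tcp_rot: [179.9, 0.0, 63.5]
ft_force: [-0.1, 0.4, 0.3]
finger_gap: 44.8
grip_force: 0.0
```

Request:
apply_moves(
  series="0 0 0 0 1; 0 0 0 0 1; 0 0 0 0 1; 0 0 0 0 1; 0 0 -0.05 0 1",
)

```text
time: 17.15
tool_pos: [483.5, -349.2, 20.0]
tcp_rot: [-179.8, -0.1, 63.5]
ft_force: [-0.3, 0.5, -1.0]
finger_gap: 17.7
grip_force: 59.1
```

Request:
apply_moves(
  series="0 0 -0.1 0 1; 0 0 -0.12 0 1; 0 0 -0.12 0 1; 0 0 -0.12 0 1; 0 0 0 0 1",
)

```text
time: 17.57
tool_pos: [488.6, -353.5, 170.0]
tcp_rot: [179.2, 0.2, 63.5]
ft_force: [1.4, -0.8, 1.7]
finger_gap: 17.4
grip_force: 59.1
```

Request:
apply_moves(
  series="0 0 0 0 1; 0 0 0 0 1; 0 0 0 0 1",
)

```text
time: 17.82
tool_pos: [484.0, -349.6, 158.1]
tcp_rot: [-179.8, -0.0, 63.5]
ft_force: [-1.0, 0.3, -0.8]
finger_gap: 18.0
grip_force: 59.1
```

```bash
python3 -c "
from h import *
print(sense()['tool_pos'])
c=plan(538.6,152.3,165,11.8,1)"
```

```text
[ 484.02508684 -349.64626186  158.10975318]
n 13 -> [538.6, 152.3, 165.0, 11.8]
    0.121 -0.045 -0.002 0.035 1; 0.118 -0.053 -0.002 0.035 1; 0.114 -0.061 -0.002 0.035 1; 0.110 -0.069 -0.002 0.035 1; 0.104 -0.076 -0.002 0.035 1
    0.099 -0.084 -0.002 0.035 1; 0.093 -0.090 -0.002 0.035 1; 0.086 -0.096 -0.002 0.035 1; 0.080 -0.102 -0.002 0.035 1; 0.072 -0.107 -0.002 0.035 1
    0.065 -0.112 -0.002 0.035 1; 0.057 -0.116 -0.002 0.035 1; 0.048 -0.120 -0.002 0.035 1
```

Request:
apply_moves(
  series="0.12 -0.045 -0.002 0.035 1; 0.118 -0.053 -0.002 0.035 1; 0.114 -0.06 -0.002 0.035 1; 0.11 -0.069 -0.002 0.035 1; 0.104 -0.076 -0.002 0.035 1",
)

```text
time: 18.23
tool_pos: [504.9, -155.9, 160.7]
tcp_rot: [-179.8, 0.1, 43.2]
ft_force: [0.3, -0.1, 0.8]
finger_gap: 17.7
grip_force: 59.1
```

Request:
apply_moves(
  series="0.1 -0.084 -0.002 0.035 1; 0.093 -0.09 -0.002 0.035 1; 0.086 -0.096 -0.002 0.035 1; 0.08 -0.102 -0.002 0.035 1; 0.072 -0.107 -0.002 0.035 1",
)

```text
time: 18.65
tool_pos: [526.9, 36.9, 164.0]
tcp_rot: [-179.9, 0.2, 23.2]
ft_force: [0.3, 0.6, -0.2]
finger_gap: 17.9
grip_force: 59.1
```

Request:
apply_moves(
  series="0.065 -0.112 -0.002 0.035 1; 0.057 -0.116 -0.002 0.035 1; 0.048 -0.12 -0.002 0.035 1; 0 0 0 0 1; 0 0 0 0 1",
)

```text
time: 19.07
tool_pos: [540.4, 152.6, 165.6]
tcp_rot: [-180.0, 0.2, 11.6]
ft_force: [0.3, 0.6, -0.5]
finger_gap: 18.4
grip_force: 59.1
```

Request:
apply_moves(
  series="0 0 0.1 0 1; 0 0 0.1 0 1; 0 0 0.1 0 1; 0 0 0 0 1; 0 0 0 0 1",
)

```text
time: 19.48
tool_pos: [539.1, 149.0, 75.0]
tcp_rot: [180.0, 0.4, 11.3]
ft_force: [0.1, -0.2, 0.5]
finger_gap: 18.4
grip_force: 59.1
```

Request:
apply_moves(
  series="0 0 0 0 1; 0 0 0 0 1; 0 0 0 0 1",
)

```text
time: 19.73
tool_pos: [543.5, 150.6, 80.2]
tcp_rot: [180.0, -0.2, 11.4]
ft_force: [-0.9, 0.5, -0.1]
finger_gap: 17.7
grip_force: 59.1
```

```bash
python3 -c "
from h import *
print(sense()['tool_pos'],sense()['finger_gap'])
f,P=cloud('wrist'); print(*sticks(f,P,zlo=28,zhi=40,amin=300),sep='\n')
c=plan(538.6,152.3,24,11.8,1)"
```

```text
[543.45149839 150.63230498  80.17909722] 17.719383557162878
(640.2, 166.3, np.float64(34.3), 258.0, 127.6, 68.6, [323.0, 75.0], 4789)
(536.6, 223.8, np.float64(34.1), 117.6, 20.2, 11.6, [129.0, 196.0], 5756)
(456.5, 299.2, np.float64(33.4), 104.4, 3.2, 11.6, [14.0, 299.0], 1453)
n 2 -> [538.6, 152.3, 24.0, 11.8]
    -0.007 -0.004 0.093 -0.002 1; -0.007 -0.004 0.093 -0.002 1
```

Request:
apply_moves(
  series="-0.007 -0.004 0.08 -0.002 1; -0.005 -0.002 0.07 -0.002 1; 0 0 0.02 0 1; 0 0 0 0 1; 0 0 0 0 1",
)

```text
time: 20.2
tool_pos: [538.4, 151.8, 27.8]
tcp_rot: [180.0, -0.1, 11.9]
ft_force: [-0.6, -0.2, 0.1]
finger_gap: 18.1
grip_force: 59.1
```

Request:
apply_moves(
  series="0 0 0.008 0 1; 0 0 0.006 0 1; 0 0 0 0 1; 0 0 0 0 1; 0 0 0 0 1",
)

```text
time: 20.62
tool_pos: [539.1, 151.9, 26.4]
tcp_rot: [180.0, -0.1, 11.9]
ft_force: [-13.2, -3.6, 29.9]
finger_gap: 18.1
grip_force: 62.5
```

Request:
apply_moves(
  series="0 0 -0.01 0 1; 0 0 0 0 1; 0 0 0 0 1",
)

```text
time: 20.87
tool_pos: [538.8, 151.8, 26.6]
tcp_rot: [180.0, -0.1, 11.8]
ft_force: [-1.3, -0.5, 8.5]
finger_gap: 17.9
grip_force: 60.1
```

Request:
apply_moves(
  series="0 0 0 0 0.1; 0 0 0 0 0.1; 0 0 -0.04 0 0.1; 0 0 -0.1 0 0.1; 0 0 -0.12 0 0.1",
)

```text
time: 21.28
tool_pos: [535.2, 151.1, 101.8]
tcp_rot: [-180.0, 0.4, 11.8]
ft_force: [1.1, -0.1, -0.3]
finger_gap: 37.9
grip_force: 0.0
```

Request:
apply_moves(
  series="0 0 -0.12 0 0.1; 0 0 -0.06 0 0.1; 0 0 0 0 0.1; 0 0 0 0 0.1; 0 0 0 0 0.1",
)

```text
time: 21.7
tool_pos: [537.2, 151.5, 156.8]
tcp_rot: [-180.0, 0.1, 11.8]
ft_force: [0.2, -1.0, -0.3]
finger_gap: 38.9
grip_force: 0.0
```

```bash
python3 -c "
from h import *
print(sense()['tool_pos'])
f,P=cloud('wrist'); print(*sticks(f,P,zlo=28,zhi=40,amin=300),sep='\n')
plan(549.1,-357.3,150,66.9,-.05)"
```

```text
[537.21534446 151.53386307 156.76219152]
(532.1, 183.3, np.float64(34.1), 260.6, 239.7, -78.5, [168.0, 119.0], 4351)
(523.3, 221.3, np.float64(34.1), 144.0, 20.0, 11.7, [166.0, 175.0], 3888)
(530.9, 149.6, np.float64(34.1), 126.4, 19.7, 11.8, [255.0, 189.0], 3368)
(486.0, 42.1, np.float64(34.4), 73.0, 1.4, 12.1, [366.0, 263.0], 349)
(422.7, 127.2, np.float64(34.1), 86.0, 2.8, -78.5, [255.0, 309.0], 784)
n 13 -> [549.1, -357.3, 150.0, 66.9]
    -0.024 0.128 0.002 -0.037 -0.05; -0.033 0.126 0.002 -0.037 -0.05; -0.042 0.123 0.002 -0.037 -0.05; -0.051 0.120 0.002 -0.037 -0.05; -0.060 0.116 0.002 -0.037 -0.05
    -0.068 0.111 0.002 -0.037 -0.05; -0.076 0.106 0.002 -0.037 -0.05; -0.084 0.100 0.002 -0.037 -0.05; -0.091 0.093 0.002 -0.037 -0.05; -0.098 0.086 0.002 -0.037 -0.05
    -0.104 0.079 0.002 -0.037 -0.05; -0.109 0.071 0.002 -0.037 -0.05; -0.114 0.063 0.002 -0.037 -0.05
```

Request:
apply_moves(
  series="-0.024 0.128 0.002 -0.037 -0.05; -0.033 0.126 0.002 -0.037 -0.05; -0.042 0.123 0.002 -0.037 -0.05; -0.05 0.12 0.002 -0.037 -0.05; -0.06 0.116 0.002 -0.037 -0.05",
)

```text
time: 22.17
tool_pos: [541.5, -45.0, 152.5]
tcp_rot: [-179.9, 0.1, 33.3]
ft_force: [0.3, -0.2, -0.3]
finger_gap: 44.7
grip_force: 0.0
```

Request:
apply_moves(
  series="-0.068 0.11 0.002 -0.037 -0.05; -0.076 0.106 0.002 -0.037 -0.05; -0.084 0.1 0.002 -0.037 -0.05; -0.09 0.093 0.002 -0.037 -0.05; -0.098 0.086 0.002 -0.037 -0.05",
)

```text
time: 22.58
tool_pos: [546.6, -239.9, 149.3]
tcp_rot: [-179.8, 0.0, 54.5]
ft_force: [0.5, 0.4, 1.0]
finger_gap: 44.7
grip_force: 0.0
```

Request:
apply_moves(
  series="-0.104 0.079 0.002 -0.037 -0.05; -0.11 0.07 0.002 -0.037 -0.05; -0.114 0.063 0.002 -0.037 -0.05; 0 0 0 0 -0.05; 0 0 0 0 -0.05",
)

```text
time: 23.0
tool_pos: [549.0, -357.4, 146.7]
tcp_rot: [-179.8, -0.1, 66.8]
ft_force: [-0.0, 1.0, 0.2]
finger_gap: 44.8
grip_force: 0.0
```

```bash
python3 -c "
from h import *
look()
plan(549.1,-357.3,40,66.9,-.05)"
```

```text
wrist
 (428.2, -190.9, np.float64(16.0), 78.3, 19.7, 63.4, [29.0, 51.0], 2217)
 (501.1, -220.5, np.float64(16.1), 65.5, 19.2, 64.8, [125.0, 45.0], 2154)
 (549.5, -357.2, np.float64(16.2), 144.2, 18.2, 66.7, [256.0, 173.0], 3681)
scene
 (528.1, -163.0, np.float64(14.9), 88.9, 18.5, 63.9, [266.0, 234.0], 108)
 (549.2, -359.3, np.float64(15.2), 140.5, 16.8, 65.6, [240.0, 290.0], 208)
t 23.1 [ 550.  -355.   147.7] 66.9 45.19611120325627
n 3 -> [549.1, -357.3, 40.0, 66.9]
    -0.003 0.000 0.120 0.000 -0.05; -0.003 0.000 0.120 0.000 -0.05; -0.003 0.000 0.120 0.000 -0.05
```

Request:
apply_moves(
  series="-0.003 0 0.12 0 -0.05; -0.003 0 0.12 0 -0.05; 0 0 0.12 0 -0.05; 0 0 0 0 -0.05; 0 0 0 0 -0.05",
)

```text
time: 23.52
tool_pos: [548.3, -354.4, 39.0]
tcp_rot: [-179.6, -0.1, 67.0]
ft_force: [0.3, 0.7, 0.9]
finger_gap: 45.0
grip_force: 0.0
```

Request:
apply_moves(
  series="0 0 0.07 0 -0.05; 0 0 0.035 0 -0.05; 0 0 0 0 -0.05; 0 0 0 0 -0.05; 0 0 0 0 -0.05",
)

```text
time: 23.93
tool_pos: [551.1, -358.1, 12.2]
tcp_rot: [179.9, 0.0, 67.0]
ft_force: [-0.2, -0.1, 0.7]
finger_gap: 44.9
grip_force: 0.0
```

Request:
apply_moves(
  series="0 0 0.005 0 -0.05; 0 0 0 0 -0.05; 0 0 0 0 -0.05",
)

```text
time: 24.18
tool_pos: [550.4, -357.8, 9.4]
tcp_rot: [180.0, 0.0, 67.0]
ft_force: [0.1, -0.2, 0.6]
finger_gap: 45.1
grip_force: 0.0
```

Request:
apply_moves(
  series="0 0 0.012 0 -0.05; 0 0 0 0 -0.05; 0 0 0 0 1; 0 0 0 0 1; 0 0 0 0 1",
)

```text
time: 24.6
tool_pos: [550.4, -357.8, 5.5]
tcp_rot: [180.0, 0.0, 67.0]
ft_force: [-0.3, -0.5, 0.6]
finger_gap: 18.0
grip_force: 60.4
```

Request:
apply_moves(
  series="0 0 0 0 1; 0 0 0 0 1; 0 0 -0.05 0 1; 0 0 -0.1 0 1; 0 0 -0.12 0 1",
)

```text
time: 25.02
tool_pos: [548.1, -356.1, 84.6]
tcp_rot: [-179.7, -0.1, 67.0]
ft_force: [0.4, 0.4, -0.4]
finger_gap: 18.1
grip_force: 60.5
```

Request:
apply_moves(
  series="0 0 -0.12 0 1; 0 0 -0.12 0 1; 0 0 0 0 1; 0 0 0 0 1; 0 0 0 0 1",
)

```text
time: 25.43
tool_pos: [550.1, -357.6, 158.8]
tcp_rot: [180.0, 0.0, 67.0]
ft_force: [-0.1, -0.3, -1.6]
finger_gap: 18.5
grip_force: 60.4
```

```bash
python3 -c "
from h import *
print(sense()['tool_pos'],sense()['finger_gap'])
c=plan(565.8,193.7,165,101.8,1)"
```

```text
[ 550.14215966 -357.59416664  158.81349233] 18.459789219420028
n 14 -> [565.8, 193.7, 165.0, 101.8]
    0.122 -0.048 -0.001 -0.022 1; 0.124 -0.043 -0.001 -0.022 1; 0.126 -0.037 -0.001 -0.022 1; 0.127 -0.032 -0.001 -0.022 1; 0.129 -0.026 -0.001 -0.022 1
    0.130 -0.020 -0.001 -0.022 1; 0.130 -0.015 -0.001 -0.022 1; 0.131 -0.009 -0.001 -0.022 1; 0.131 -0.003 -0.001 -0.022 1; 0.131 0.002 -0.001 -0.022 1
    0.131 0.008 -0.001 -0.022 1; 0.131 0.014 -0.001 -0.022 1; 0.130 0.019 -0.001 -0.022 1; 0.129 0.025 -0.001 -0.022 1
```

```bash
python3 -c "
from h import *
print(np.array(snapshot('wrist')['tool_from_camera']).round(2))"
```

```text
[[  -0.     -0.96   -0.29   74.85]
 [   1.     -0.      0.      0.28]
 [  -0.     -0.29    0.96 -142.76]
 [   0.      0.      0.      1.  ]]
```

Request:
apply_moves(
  series="0.122 -0.048 -0.01 -0.022 1; 0.124 -0.043 -0.01 -0.022 1; 0.126 -0.037 -0.01 -0.022 1; 0.127 -0.032 -0.01 -0.022 1; 0.129 -0.026 -0.01 -0.022 1",
)

```text
time: 25.9
tool_pos: [553.5, -158.7, 170.8]
tcp_rot: [-179.8, -0.0, 79.7]
ft_force: [1.2, 0.6, -0.6]
finger_gap: 18.0
grip_force: 60.4
```

Request:
apply_moves(
  series="0.13 -0.02 -0.001 -0.022 1; 0.13 -0.015 -0.001 -0.022 1; 0.13 -0.009 -0.001 -0.022 1; 0.13 -0.003 -0.001 -0.022 1; 0.13 0.002 -0.001 -0.022 1",
)

```text
time: 26.32
tool_pos: [558.5, 36.9, 172.5]
tcp_rot: [-179.8, -0.0, 92.3]
ft_force: [0.9, 0.1, -0.3]
finger_gap: 18.6
grip_force: 60.4
```

Request:
apply_moves(
  series="0.13 0.008 -0.001 -0.022 1; 0.13 0.014 -0.001 -0.022 1; 0.13 0.019 -0.001 -0.022 1; 0.13 0.025 -0.001 -0.022 1; 0 0 0 0 1",
)

```text
time: 26.73
tool_pos: [561.4, 199.0, 173.6]
tcp_rot: [-179.8, -0.2, 102.7]
ft_force: [0.8, -0.5, -0.1]
finger_gap: 18.4
grip_force: 60.4
```

Request:
apply_moves(
  series="0 0 0 0 1; 0 0 0 0 1; 0 0 0 0 1",
)

```text
time: 26.98
tool_pos: [563.0, 191.2, 174.6]
tcp_rot: [-179.9, 0.0, 102.2]
ft_force: [-0.0, 0.3, -0.9]
finger_gap: 18.2
grip_force: 60.4
```

```bash
python3 -c "
from h import *
print(sense()['tool_pos'],sense()['tcp_rot'],sense()['finger_gap'])
c=plan(565.8,193.7,70,101.8,1)"
```

```text
[563.04397614 191.18541154 174.56939989] [-1.79870244e+02  2.62429515e-02  1.02189601e+02] 18.21947448271866
n 3 -> [565.8, 193.7, 70.0, 101.8]
    0.002 0.004 0.116 0.001 1; 0.002 0.004 0.116 0.001 1; 0.002 0.004 0.116 0.001 1
```

Request:
apply_moves(
  series="0.002 0.004 0.116 0.001 1; 0.002 0.004 0.116 0.001 1; 0.002 0.003 0.116 0.001 1; 0 0 0 0 1; 0 0 0 0 1",
)

```text
time: 27.4
tool_pos: [564.3, 192.9, 69.1]
tcp_rot: [-179.6, 0.0, 101.8]
ft_force: [0.3, 0.4, 0.6]
finger_gap: 18.2
grip_force: 60.4
```

Request:
apply_moves(
  series="0 0 0.04 0 1; 0 0 0.035 0 1; 0 0 0.015 0 1; 0 0 0 0 1; 0 0 0 0 1",
)

```text
time: 27.82
tool_pos: [566.6, 194.9, 44.7]
tcp_rot: [180.0, -0.0, 101.9]
ft_force: [-0.6, 0.3, 0.0]
finger_gap: 18.2
grip_force: 60.4
```

Request:
apply_moves(
  series="0 0 0 0 1; 0 0 0 0 1; 0 0 0 0 1",
)

```text
time: 28.07
tool_pos: [566.9, 195.0, 45.0]
tcp_rot: [179.9, -0.0, 101.9]
ft_force: [0.3, -0.7, -1.0]
finger_gap: 18.1
grip_force: 60.4
```

Request:
apply_moves(
  series="-0.003 0.003 0.014 0 1; 0 0 0.014 0 1; 0 0 0 0 1; 0 0 0 0 1; 0 0 0 0 1",
)

```text
time: 28.48
tool_pos: [567.2, 194.1, 35.7]
tcp_rot: [-180.0, -0.0, 101.9]
ft_force: [-0.1, -0.3, -0.3]
finger_gap: 18.1
grip_force: 60.4
```

Next: release, lift, and go towards stick B (517,-184.5, 64.7).

Request:
apply_moves(
  series="0 0 0 0 0.1; 0 0 0 0 0.1; 0 0 0 0 0.1; 0 0 -0.04 0 0.1; 0 0 -0.1 0 0.1",
)

```text
time: 28.9
tool_pos: [563.9, 193.2, 74.1]
tcp_rot: [-179.5, 0.0, 101.9]
ft_force: [0.0, 0.3, 0.4]
finger_gap: 38.4
grip_force: 0.0
```

Request:
apply_moves(
  series="0 0 -0.12 0 0.1; 0 0 -0.12 0 0.1; 0 0 0 0 0.1; 0 0 0 0 0.1; 0 0 0 0 0.1",
)

```text
time: 29.32
tool_pos: [567.7, 194.2, 150.7]
tcp_rot: [179.9, -0.0, 101.9]
ft_force: [-0.5, -0.0, -0.6]
finger_gap: 38.3
grip_force: 0.0
```

```bash
python3 -c "
from h import *
f,P=cloud('wrist'); print(*[s for s in sticks(f,P,zlo=28,zhi=50,amin=300) if s[4]<30],sep='\n')
plan(517,-184.5,145,64.7,-.05)"
```

```text
(559.5, 254.4, np.float64(46.1), 23.3, 10.2, -68.7, [261.0, 108.0], 354)
(597.5, 70.4, np.float64(40.0), 94.9, 19.1, -6.4, [257.0, 325.0], 1642)
n 10 -> [517.0, -184.5, 145.0, 64.7]
    -0.120 -0.042 0.001 0.032 -0.05; -0.123 -0.034 0.001 0.032 -0.05; -0.124 -0.026 0.001 0.032 -0.05; -0.126 -0.018 0.001 0.032 -0.05; -0.127 -0.010 0.001 0.032 -0.05
    -0.127 -0.002 0.001 0.032 -0.05; -0.127 0.006 0.001 0.032 -0.05; -0.126 0.015 0.001 0.032 -0.05; -0.125 0.023 0.001 0.032 -0.05; -0.123 0.031 0.001 0.032 -0.05
```

Request:
apply_moves(
  series="-0.12 -0.042 0 0.032 -0.05; -0.123 -0.034 0 0.032 -0.05; -0.124 -0.026 0 0.032 -0.05; -0.126 -0.018 0 0.032 -0.05; -0.127 -0.01 0 0.032 -0.05",
)

```text
time: 29.78
tool_pos: [541.5, 3.5, 148.0]
tcp_rot: [-179.8, 0.0, 83.4]
ft_force: [0.4, -0.8, 0.4]
finger_gap: 45.1
grip_force: 0.0
```

Request:
apply_moves(
  series="-0.127 -0.002 0 0.032 -0.05; -0.127 0.006 0 0.032 -0.05; -0.126 0.015 0 0.032 -0.05; -0.125 0.023 0 0.032 -0.05; -0.123 0.03 0 0.032 -0.05",
)

```text
time: 30.2
tool_pos: [517.7, -185.3, 148.1]
tcp_rot: [-179.8, -0.0, 65.1]
ft_force: [0.3, 0.2, 0.4]
finger_gap: 45.0
grip_force: 0.0
```

Request:
apply_moves(
  series="0 0 0 0 -0.05; 0 0 0 0 -0.05; 0 0 0 0 -0.05; 0 0 0 0 -0.05",
)

```text
time: 30.53
tool_pos: [519.1, -182.7, 148.9]
tcp_rot: [-179.9, -0.0, 65.3]
ft_force: [-0.6, 0.6, 0.0]
finger_gap: 44.8
grip_force: 0.0
```

```bash
python3 -c "
from h import *
look()
plan(517,-184.5,40,64.7,-.05)"
```

```text
wrist
 (419.2, -32.7, np.float64(17.0), 30.2, 15.0, 63.8, [62.0, 66.0], 511)
 (517.3, -184.9, np.float64(16.2), 144.4, 18.4, 64.7, [254.0, 175.0], 3640)
 (442.8, -160.8, np.float64(16.1), 144.1, 19.2, 63.8, [161.0, 184.0], 3320)
scene
 (440.7, -164.4, np.float64(14.3), 136.8, 18.3, 64.0, [241.0, 223.0], 154)
 (516.3, -187.5, np.float64(14.9), 141.0, 16.9, 64.2, [259.0, 239.0], 172)
t 30.6333 [ 519.5 -182.7  149.5] 65.4 44.8010340749372
n 3 -> [517.0, -184.5, 40.0, 64.7]
    -0.003 -0.002 0.122 0.002 -0.05; -0.003 -0.002 0.122 0.002 -0.05; -0.003 -0.002 0.122 0.002 -0.05
```

Request:
apply_moves(
  series="-0.003 -0.002 0.12 0.002 -0.05; -0.003 -0.002 0.12 0.002 -0.05; -0.003 -0.002 0.12 0.002 -0.05; 0 0 0 0 -0.05; 0 0 0 0 -0.05",
)

```text
time: 31.05
tool_pos: [514.8, -183.8, 40.1]
tcp_rot: [-179.7, -0.0, 64.7]
ft_force: [-0.4, -0.3, 0.3]
finger_gap: 44.9
grip_force: 0.0
```

Request:
apply_moves(
  series="0 0 0.06 0 -0.05; 0 0 0.04 0 -0.05; 0 0 0 0 -0.05; 0 0 0 0 -0.05; 0 0 0 0 -0.05",
)

```text
time: 31.47
tool_pos: [517.8, -186.1, 13.6]
tcp_rot: [179.9, -0.0, 64.6]
ft_force: [-0.3, -0.0, 0.6]
finger_gap: 44.7
grip_force: 0.0
```

Request:
apply_moves(
  series="0 0 0 0 -0.05; 0 0 0 0 -0.05; 0 0 0 0 -0.05",
)

```text
time: 31.72
tool_pos: [517.3, -186.0, 12.8]
tcp_rot: [179.9, 0.0, 64.6]
ft_force: [0.5, 0.1, -0.0]
finger_gap: 45.0
grip_force: 0.0
```

Request:
apply_moves(
  series="0.003 0 0.025 0 -0.05; 0 0 0 0 -0.05; 0 0 0 0 1; 0 0 0 0 1; 0 0 0 0 1",
)

```text
time: 32.13
tool_pos: [517.4, -185.0, 4.7]
tcp_rot: [180.0, -0.0, 64.6]
ft_force: [0.0, -0.6, -0.8]
finger_gap: 18.4
grip_force: 60.1
```

Request:
apply_moves(
  series="0 0 0 0 1; 0 0 0 0 1; 0 0 -0.05 0 1; 0 0 -0.1 0 1; 0 0 -0.12 0 1",
)

```text
time: 32.55
tool_pos: [514.7, -183.8, 83.5]
tcp_rot: [-179.6, 0.0, 64.6]
ft_force: [0.4, 0.6, -1.0]
finger_gap: 18.0
grip_force: 60.2
```

Request:
apply_moves(
  series="0 0 -0.12 0 1; 0 0 -0.12 0 1; 0 0 0 0 1; 0 0 0 0 1; 0 0 0 0 1",
)

```text
time: 32.97
tool_pos: [517.0, -184.9, 157.2]
tcp_rot: [-180.0, 0.0, 64.6]
ft_force: [-0.4, 0.9, -0.8]
finger_gap: 18.1
grip_force: 60.2
```

```bash
python3 -c "
from h import *
print(sense()['tool_pos'],sense()['finger_gap'])
c=plan(496.5,179.5,170,101.8,1)"
```

```text
[ 516.96339438 -184.92192213  157.18374606] 18.12057994146809
n 10 -> [496.5, 179.5, 170.0, 101.8]
    0.107 -0.058 -0.004 -0.032 1; 0.110 -0.051 -0.004 -0.032 1; 0.113 -0.044 -0.004 -0.032 1; 0.116 -0.037 -0.004 -0.032 1; 0.118 -0.029 -0.004 -0.032 1
    0.120 -0.021 -0.004 -0.032 1; 0.121 -0.013 -0.004 -0.032 1; 0.122 -0.005 -0.004 -0.032 1; 0.122 0.002 -0.004 -0.032 1; 0.121 0.010 -0.004 -0.032 1
```

Request:
apply_moves(
  series="0.107 -0.058 -0.004 -0.032 1; 0.11 -0.05 -0.004 -0.032 1; 0.113 -0.044 -0.004 -0.032 1; 0.116 -0.037 -0.004 -0.032 1; 0.118 -0.029 -0.004 -0.032 1",
)

```text
time: 33.38
tool_pos: [505.6, -1.5, 161.0]
tcp_rot: [-179.8, 0.0, 83.0]
ft_force: [0.9, 0.7, -0.2]
finger_gap: 18.2
grip_force: 60.2
```

Request:
apply_moves(
  series="0.12 -0.02 -0.004 -0.032 1; 0.12 -0.013 -0.004 -0.032 1; 0.122 -0.005 -0.004 -0.032 1; 0.122 0.002 -0.004 -0.032 1; 0.12 0.01 -0.004 -0.032 1",
)

```text
time: 33.8
tool_pos: [497.1, 180.2, 167.1]
tcp_rot: [-179.8, 0.0, 101.4]
ft_force: [-0.4, -0.4, 0.1]
finger_gap: 18.2
grip_force: 60.2
```

Request:
apply_moves(
  series="0 0 0 0 1; 0 0 0 0 1; 0 0 0 0 1; 0 0 0 0 1",
)

```text
time: 34.13
tool_pos: [498.4, 177.6, 168.1]
tcp_rot: [-179.9, 0.0, 101.1]
ft_force: [-0.2, 0.0, -0.2]
finger_gap: 18.1
grip_force: 60.2
```

```bash
python3 -c "
from h import *
print(sense()['tool_pos'],sense()['tcp_rot'],sense()['finger_gap'])
f,P=cloud('wrist'); cv2.imwrite('pics/w4.png',f)
c=plan(496.5,179.5,70,101.8,1)"
```

```text
[498.41268272 177.61183899 168.13642954] [-1.79867090e+02  2.96040400e-02  1.01144136e+02] 18.057735983075016
n 3 -> [496.5, 179.5, 70.0, 101.8]
    0.003 -0.002 0.109 -0.002 1; 0.003 -0.002 0.109 -0.002 1; 0.003 -0.002 0.109 -0.002 1
```

View pics/w4.png

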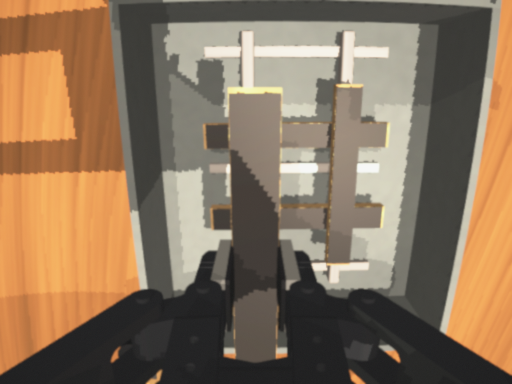

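The view shows the first pair at rows 135 and 215, the third stick square across them at (345,175), and the fourth in the grip.

Request:
apply_moves(
  series="0.003 -0.002 0.11 -0.002 1; 0.003 -0.002 0.11 -0.002 1; 0.003 -0.002 0.109 -0.002 1; 0 0 0 0 1; 0 0 0 0 1",
)

```text
time: 34.6
tool_pos: [494.8, 179.5, 69.0]
tcp_rot: [-179.7, 0.0, 101.8]
ft_force: [1.1, -0.1, 0.3]
finger_gap: 18.1
grip_force: 60.2
```

Request:
apply_moves(
  series="0 0 0.04 0 1; 0 0 0.035 0 1; 0 0 0.015 0 1; 0 0 0 0 1; 0 0 0 0 1",
)

```text
time: 35.02
tool_pos: [496.8, 181.1, 44.0]
tcp_rot: [180.0, -0.0, 101.9]
ft_force: [-0.2, -0.3, -0.7]
finger_gap: 18.2
grip_force: 60.2
```

Request:
apply_moves(
  series="0 0 0 0 1; 0 0 0 0 1; 0 0 0 0 1",
)

```text
time: 35.27
tool_pos: [497.1, 181.2, 44.4]
tcp_rot: [179.9, -0.0, 101.9]
ft_force: [-0.2, 0.8, -1.0]
finger_gap: 18.1
grip_force: 60.2
```

Request:
apply_moves(
  series="-0.003 0 0.015 0 1; 0 0 0.013 0 1; 0 0 0 0 1; 0 0 0 0 1; 0 0 0 0 1",
)

```text
time: 35.68
tool_pos: [496.6, 180.1, 35.1]
tcp_rot: [-180.0, -0.0, 101.9]
ft_force: [0.3, 0.2, -0.5]
finger_gap: 18.2
grip_force: 60.2
```

Request:
apply_moves(
  series="0 0 0 0 0.1; 0 0 0 0 0.1; 0 0 0 0 0.1; 0 0 -0.04 0 0.1; 0 0 -0.1 0 0.1",
)

```text
time: 36.1
tool_pos: [493.4, 179.2, 74.1]
tcp_rot: [-179.5, 0.0, 101.9]
ft_force: [0.8, -0.7, -0.2]
finger_gap: 38.7
grip_force: 0.0
```

Request:
apply_moves(
  series="0 0 -0.12 0 0.1; 0 0 -0.12 0 0.1; 0 0 0 0 0.1; 0 0 0 0 0.1; 0 0 0 0 0.1",
)

```text
time: 36.52
tool_pos: [497.0, 180.2, 150.1]
tcp_rot: [179.9, -0.0, 101.9]
ft_force: [0.0, 0.0, -0.8]
finger_gap: 38.7
grip_force: 0.0
```

```bash
python3 -c "
from h import *
plan(442.8,-160.8,145,63.8,-.05)"
```

```text
n 9 -> [442.8, -160.8, 145.0, 63.8]
    -0.119 -0.046 0.002 0.037 -0.05; -0.122 -0.037 0.002 0.037 -0.05; -0.125 -0.028 0.002 0.037 -0.05; -0.127 -0.018 0.002 0.037 -0.05; -0.128 -0.009 0.002 0.037 -0.05
    -0.128 0.000 0.002 0.037 -0.05; -0.128 0.010 0.002 0.037 -0.05; -0.126 0.019 0.002 0.037 -0.05; -0.125 0.029 0.002 0.037 -0.05
```

Request:
apply_moves(
  series="-0.119 -0.046 0.002 0.037 -0.05; -0.122 -0.037 0.002 0.037 -0.05; -0.125 -0.028 0.002 0.037 -0.05; -0.127 -0.018 0.002 0.037 -0.05; -0.128 -0.009 0.002 0.037 -0.05",
)

```text
time: 36.93
tool_pos: [464.6, -10.5, 144.6]
tcp_rot: [-179.8, 0.0, 80.6]
ft_force: [0.6, -0.6, 0.6]
finger_gap: 44.7
grip_force: 0.0
```

Request:
apply_moves(
  series="-0.128 0 0.002 0.037 -0.05; -0.128 0.01 0.002 0.037 -0.05; -0.126 0.019 0.002 0.037 -0.05; -0.125 0.029 0.002 0.037 -0.05; 0 0 0 0 -0.05",
)

```text
time: 37.35
tool_pos: [439.7, -166.3, 142.5]
tcp_rot: [-179.9, 0.1, 63.2]
ft_force: [0.5, -0.4, 0.1]
finger_gap: 44.7
grip_force: 0.0
```

Request:
apply_moves(
  series="0 0 0 0 -0.05; 0 0 0 0 -0.05; 0 0 0 0 -0.05",
)

```text
time: 37.6
tool_pos: [441.8, -159.6, 143.1]
tcp_rot: [-179.9, -0.0, 63.9]
ft_force: [0.2, -1.0, -0.0]
finger_gap: 45.0
grip_force: 0.0
```

```bash
python3 -c "
from h import *
look()
plan(442.8,-160.8,40,63.8,-.05)"
```

```text
wrist
 (442.3, -160.8, np.float64(16.1), 143.7, 18.0, 63.4, [256.0, 175.0], 3777)
scene
 (442.5, -163.9, np.float64(14.6), 140.8, 19.0, 63.7, [242.0, 223.0], 159)
t 37.7 [ 442.2 -159.6  143.6] 63.9 44.88233679967106
n 3 -> [442.8, -160.8, 40.0, 63.8]
    -0.001 0.001 0.115 0.000 -0.05; -0.001 0.001 0.115 0.000 -0.05; -0.001 0.001 0.115 0.000 -0.05
```

Request:
apply_moves(
  series="-0.001 0.001 0.115 0 -0.05; -0.001 0 0.115 0 -0.05; -0.001 0 0.115 0 -0.05; 0 0 0 0 -0.05; 0 0 0 0 -0.05",
)

```text
time: 38.12
tool_pos: [440.3, -160.1, 38.9]
tcp_rot: [-179.7, -0.0, 63.9]
ft_force: [0.5, -0.4, 0.1]
finger_gap: 44.7
grip_force: 0.0
```

Request:
apply_moves(
  series="0 0 0.06 0 -0.05; 0 0 0.04 0 -0.05; 0 0 0 0 -0.05; 0 0 0 0 -0.05; 0 0 0 0 -0.05",
)

```text
time: 38.53
tool_pos: [443.7, -162.5, 12.8]
tcp_rot: [179.8, -0.0, 63.8]
ft_force: [-0.3, -0.9, -0.2]
finger_gap: 44.8
grip_force: 0.0
```

Request:
apply_moves(
  series="0 0 0 0 -0.05; 0 0 0 0 -0.05; 0 0 0 0 -0.05",
)

```text
time: 38.78
tool_pos: [442.6, -162.3, 11.4]
tcp_rot: [179.9, 0.0, 63.8]
ft_force: [0.0, 0.0, -0.2]
finger_gap: 45.1
grip_force: 0.0
```

Request:
apply_moves(
  series="0.003 0 0.02 0 -0.05; 0 0 0 0 -0.05; 0 0 0 0 1; 0 0 0 0 1; 0 0 0 0 1",
)

```text
time: 39.2
tool_pos: [442.6, -161.3, 4.7]
tcp_rot: [180.0, -0.0, 63.8]
ft_force: [-0.2, -0.3, -0.5]
finger_gap: 18.3
grip_force: 59.7
```

Request:
apply_moves(
  series="0 0 0 0 1; 0 0 0 0 1; 0 0 -0.05 0 1; 0 0 -0.1 0 1; 0 0 -0.12 0 1",
)

```text
time: 39.62
tool_pos: [440.0, -160.0, 83.8]
tcp_rot: [-179.7, -0.0, 63.8]
ft_force: [0.5, -0.9, -0.0]
finger_gap: 18.1
grip_force: 59.7
```

Request:
apply_moves(
  series="0 0 -0.12 0 1; 0 0 -0.12 0 1; 0 0 0 0 1; 0 0 0 0 1; 0 0 0 0 1",
)

```text
time: 40.03
tool_pos: [442.3, -161.1, 157.2]
tcp_rot: [180.0, -0.0, 63.8]
ft_force: [-0.9, 0.6, -0.7]
finger_gap: 18.4
grip_force: 59.8
```

```bash
python3 -c "
from h import *
print(sense()['tool_pos'],sense()['finger_gap'])
c=plan(531.5,187,170,11.8,1)"
```

```text
[ 442.30014491 -161.09258167  157.17919602] 18.3638147128918
n 9 -> [531.5, 187.0, 170.0, 11.8]
    0.130 -0.027 -0.005 0.050 1; 0.127 -0.040 -0.005 0.050 1; 0.122 -0.053 -0.005 0.050 1; 0.116 -0.065 -0.005 0.050 1; 0.109 -0.076 -0.005 0.050 1
    0.101 -0.087 -0.005 0.050 1; 0.092 -0.097 -0.005 0.050 1; 0.081 -0.105 -0.005 0.050 1; 0.070 -0.113 -0.005 0.050 1
```

Request:
apply_moves(
  series="0.13 -0.027 -0.005 0.05 1; 0.127 -0.04 -0.005 0.05 1; 0.122 -0.053 -0.005 0.05 1; 0.116 -0.065 -0.005 0.05 1; 0.11 -0.076 -0.005 0.05 1",
)

```text
time: 40.45
tool_pos: [490.2, 33.0, 162.7]
tcp_rot: [-179.9, 0.2, 35.0]
ft_force: [0.4, -0.7, -0.2]
finger_gap: 18.2
grip_force: 59.8
```

Request:
apply_moves(
  series="0.1 -0.087 -0.005 0.05 1; 0.092 -0.097 -0.005 0.05 1; 0.08 -0.105 -0.005 0.05 1; 0.07 -0.113 -0.005 0.05 1; 0 0 0 0 1",
)

```text
time: 40.87
tool_pos: [528.4, 192.1, 168.5]
tcp_rot: [-179.9, 0.2, 12.1]
ft_force: [-0.0, -0.1, -0.4]
finger_gap: 18.4
grip_force: 59.8
```

Request:
apply_moves(
  series="0 0 0 0 1; 0 0 0 0 1; 0 0 0 0 1; 0 0 0 0 1",
)

```text
time: 41.2
tool_pos: [528.8, 184.7, 170.2]
tcp_rot: [180.0, 0.1, 12.3]
ft_force: [0.1, -0.6, 0.3]
finger_gap: 18.1
grip_force: 59.8
```

```bash
python3 -c "
from h import *
print(sense()['tool_pos'],sense()['tcp_rot'],sense()['finger_gap'])
f,P=cloud('wrist'); print(*sticks(f,P,zlo=42,zhi=50,amin=300),sep='\n')
c=plan(531.5,187,80,11.8,1)"
```

```text
[528.82530909 184.67782792 170.1994066 ] [1.79984732e+02 7.60986224e-02 1.22995034e+01] 18.13050631534009
(533.2, 302.8, np.float64(46.1), 264.7, 107.1, -15.2, [112.0, 128.0], 1550)
(630.4, 104.9, np.float64(46.1), 177.1, 100.6, 49.7, [399.0, 87.0], 1190)
(559.3, 254.0, np.float64(46.1), 23.6, 10.0, -77.0, [175.0, 129.0], 334)
(576.4, 147.4, np.float64(46.2), 49.1, 18.3, -77.3, [316.0, 137.0], 1400)
(487.3, 224.0, np.float64(46.0), 55.4, 19.6, -77.3, [199.0, 222.0], 1280)
(506.7, 133.4, np.float64(46.1), 48.2, 19.0, -77.6, [309.0, 222.0], 1157)
(485.0, 41.5, np.float64(45.8), 83.7, 2.2, 11.2, [402.0, 262.0], 332)
n 3 -> [531.5, 187.0, 80.0, 11.8]
    0.003 -0.002 0.101 0.001 1; 0.003 -0.002 0.101 0.001 1; 0.003 -0.002 0.101 0.001 1
```

Request:
apply_moves(
  series="0.003 -0.002 0.1 0.001 1; 0.003 -0.002 0.1 0.001 1; 0.003 -0.002 0.1 0.001 1; 0 0 0 0 1; 0 0 0 0 1",
)

```text
time: 41.67
tool_pos: [529.8, 187.2, 79.5]
tcp_rot: [180.0, 0.3, 12.0]
ft_force: [0.1, -0.4, -0.0]
finger_gap: 18.6
grip_force: 59.8
```

Request:
apply_moves(
  series="0 0 0.04 0 1; 0 0 0.035 0 1; 0 0 0.01 0 1; 0 0 0 0 1; 0 0 0 0 1",
)

```text
time: 42.08
tool_pos: [531.6, 188.4, 55.8]
tcp_rot: [-180.0, -0.0, 12.0]
ft_force: [0.5, 0.5, -0.4]
finger_gap: 18.2
grip_force: 59.8
```

Request:
apply_moves(
  series="0 0 0 0 1; 0 0 0 0 1; 0 0 0 0 1",
)

```text
time: 42.33
tool_pos: [531.9, 188.5, 56.0]
tcp_rot: [-180.0, -0.1, 12.0]
ft_force: [-0.7, 0.8, -0.1]
finger_gap: 18.3
grip_force: 59.8
```

Request:
apply_moves(
  series="0 0 0.014 0 1; 0 0 0.013 0 1; 0 0 0 0 1; 0 0 0 0 1; 0 0 0 0 1",
)

```text
time: 42.75
tool_pos: [531.2, 188.3, 47.1]
tcp_rot: [180.0, 0.0, 12.0]
ft_force: [0.2, 0.3, -0.1]
finger_gap: 18.0
grip_force: 59.8
```

Request:
apply_moves(
  series="0 0 0 0 0.1; 0 0 0 0 0.1; 0 0 0 0 0.1; 0 0 -0.04 0 0.1; 0 0 -0.1 0 0.1",
)

```text
time: 43.17
tool_pos: [528.0, 187.4, 85.7]
tcp_rot: [180.0, 0.5, 12.0]
ft_force: [0.2, -0.5, 0.0]
finger_gap: 38.8
grip_force: 0.0
```

Request:
apply_moves(
  series="0 0 -0.12 0 0.1; 0 0 -0.12 0 0.1; 0 0 -0.12 0 0.1; 0 0 0 0 0.1; 0 0 0 0 0.1",
)

```text
time: 43.58
tool_pos: [533.7, 188.9, 202.1]
tcp_rot: [-180.0, -0.4, 12.0]
ft_force: [-0.3, -0.2, -0.4]
finger_gap: 38.5
grip_force: 0.0
```

Request:
apply_moves(
  series="0 0 0 0 1; 0 0 0 0 1; 0 0 0 0 1; 0 0 0 0 1",
)

```text
time: 43.92
tool_pos: [530.6, 188.1, 195.8]
tcp_rot: [180.0, 0.2, 12.0]
ft_force: [-1.4, -1.0, -0.6]
finger_gap: 0.2
grip_force: 0.0
```

Run:
```python
from h import *
print(sense()['tool_pos'],sense()['tcp_rot'])
f,P=cloud('wrist'); cv2.imwrite('pics/w5.png',f)
print(*sticks(f,P,zlo=53,zhi=62,amin=300),sep='\n')
```

```text
[530.61926447 188.14298744 195.78690684] [1.79995050e+02 1.59676217e-01 1.20137194e+01]
(529.1, 197.3, np.float64(57.5), 240.0, 231.0, 11.5, [152.0, 128.0], 1933)
(605.9, 75.4, np.float64(57.6), 139.7, 30.3, 16.3, [413.0, 108.0], 927)
(502.4, 181.5, np.float64(58.0), 49.4, 19.8, 10.7, [256.0, 215.0], 1004)
(482.0, 42.6, np.float64(57.5), 98.0, 28.9, -6.5, [394.0, 266.0], 554)
```

View pics/w5.png

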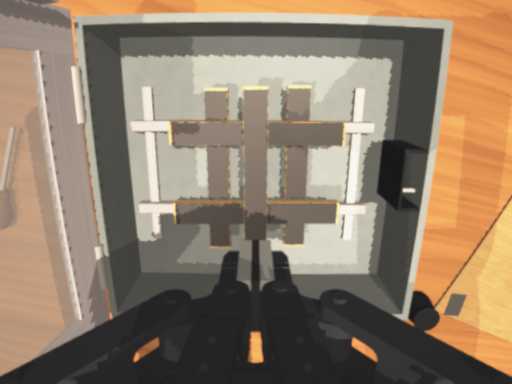

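The view shows the finished tower: two sticks, two square across them, and the single one on top at (255,165). Everything is flat, with the top at 58 mm. Next I'll go over the open lid to behind it and work out the closing arc.

```bash
cat >> h.py <<'E'
C=np.array([532.3,182.7])
def arc(th,r=243,h=14.5):
    s,c=np.sin(th),np.cos(th); k=6+h*s
    return 135-r*c+k*s, 83+r*s+k*c
E
python3 - <<'E'
from h import *
c=plan(*(C+20*BX),420,11.8,1); c=plan(*(C+232*BX),420,11.8,1,c)
c=plan(*(C+232*BX),322,11.8,1,c,33)
p=np.array([232,322.])
for th in np.arange(1.6,-0.01,-0.16):
    q=np.array(arc(th)); d=(q-p)/5/300; print('th %.2f bx %.0f z %.0f world'%(th,*q),(C+q[0]*BX).round(0),' ty %.4f tz %.4f'%(-d[0],-d[1])); p=q
E
```

```text
n 6 -> [528.2, 202.3, 420.0, 11.8]
    0.000 -0.008 -0.124 0.000 1; 0.000 -0.008 -0.124 0.000 1; 0.000 -0.008 -0.124 0.000 1; 0.000 -0.008 -0.124 0.000 1; 0.000 -0.008 -0.124 0.000 1
    0.000 -0.008 -0.124 0.000 1
n 6 -> [485.0, 409.8, 420.0, 11.8]
    0.000 -0.118 -0.000 -0.000 1; 0.000 -0.118 -0.000 -0.000 1; 0.000 -0.118 -0.000 -0.000 1; 0.000 -0.118 -0.000 -0.000 1; 0.000 -0.118 -0.000 -0.000 1
    0.000 -0.118 -0.000 -0.000 1
n 3 -> [485.0, 409.8, 322.0, 11.8]
    -0.000 -0.000 0.109 -0.000 1; -0.000 -0.000 0.109 -0.000 1; -0.000 -0.000 0.109 -0.000 1
th 1.60 bx 163 z 325 world [499. 342.]  ty 0.0463 tz -0.0022
th 1.44 bx 124 z 327 world [507. 304.]  ty 0.0260 tz -0.0009
th 1.28 bx 84 z 322 world [515. 265.]  ty 0.0261 tz 0.0034
th 1.12 bx 46 z 310 world [523. 228.]  ty 0.0254 tz 0.0077
th 0.96 bx 10 z 292 world [530. 193.]  ty 0.0240 tz 0.0118
th 0.80 bx -23 z 269 world [537. 161.]  ty 0.0219 tz 0.0157
th 0.64 bx -51 z 240 world [543. 133.]  ty 0.0191 tz 0.0192
th 0.48 bx -75 z 206 world [548. 110.]  ty 0.0157 tz 0.0223
th 0.32 bx -92 z 169 world [551.  92.]  ty 0.0118 tz 0.0247
th 0.16 bx -104 z 130 world [553.  81.]  ty 0.0075 tz 0.0264
th 0.00 bx -108 z 89 world [554.  77.]  ty 0.0030 tz 0.0273
```

Request:
apply_moves(
  series="0 -0.008 -0.12 0 1; 0 -0.008 -0.12 0 1; 0 -0.008 -0.12 0 1; 0 -0.008 -0.12 0 1; 0 -0.008 -0.12 0 1",
)

```text
time: 44.38
tool_pos: [528.6, 200.1, 378.4]
tcp_rot: [180.0, 0.1, 12.0]
ft_force: [0.1, 1.0, -0.5]
finger_gap: -0.1
grip_force: 0.0
```

Request:
apply_moves(
  series="0 -0.008 -0.12 0 1; 0 0 -0.04 0 1; 0 0 0 0 1; 0 0 0 0 1",
)

```text
time: 44.72
tool_pos: [528.8, 202.5, 425.5]
tcp_rot: [-180.0, -0.1, 12.0]
ft_force: [-0.4, 0.3, -1.0]
finger_gap: 0.4
grip_force: 0.0
```

Request:
apply_moves(
  series="0 -0.1 0 0 1; 0 -0.1 0 0 1; 0 -0.1 0 0 1; 0 0 0 0 1; 0 0 0 0 1",
)

```text
time: 45.13
tool_pos: [508.8, 291.5, 422.3]
tcp_rot: [179.9, 0.3, 12.2]
ft_force: [-0.2, -0.3, 0.6]
finger_gap: -0.2
grip_force: 0.0
```

Run:
```python
from h import *
print(sense()['tool_pos'],sense()['tcp_rot'],sense()['joint_pos'].round(0))
f,P=cloud('side'); cv2.imwrite('pics/side2.png',f)
# lid free edge points
q=P[(P[...,2]>300)&(P[...,2]<365)]; b=(q[:,:2]-C)@BX; a=(q[:,:2]-C)@BY; k=(abs(a)<128)&(b>100)&(b<260); print(k.sum(), np.percentile(b[k],[2,50,98]),np.percentile(q[k,2],[2,98]))
plan(*(C+232*BX),420,11.8,1)
```

```text
[508.81397379 291.50906076 422.32708034] [179.94075267   0.25675919  12.16356395] [ 25.   6.  67.  -0. 107. 103.]
3303 [170.15443939 185.82767911 191.75733505] [301.59634946 352.83394412]
n 4 -> [485.0, 409.8, 420.0, 11.8]
    0.001 -0.101 0.002 0.001 1; 0.001 -0.101 0.002 0.001 1; 0.001 -0.101 0.002 0.001 1; 0.001 -0.101 0.002 0.001 1
```

View pics/side2.png

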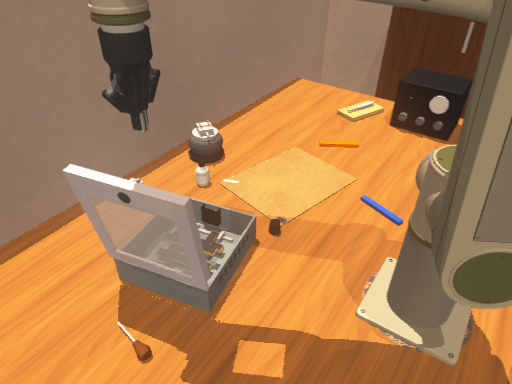

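The lid stands open where computed, with its free edge around bx 184–190 and z 350. The board is empty and the bystanders are undisturbed. I'll continue over and behind the lid.

Request:
apply_moves(
  series="0 -0.1 0 0.001 1; 0 -0.1 0 0.001 1; 0 -0.1 0 0.001 1; 0 -0.1 0 0.001 1; 0 0 0 0 1",
)

```text
time: 45.6
tool_pos: [483.7, 411.0, 423.1]
tcp_rot: [-180.0, 0.2, 11.7]
ft_force: [-0.7, 1.2, -0.1]
finger_gap: -0.3
grip_force: 0.0
```

Request:
apply_moves(
  series="0 0 0 0 1; 0 0 0 0 1; 0 0 0.1 0 1; 0 0 0.1 0 1; 0 0 0.1 0 1",
)

```text
time: 46.02
tool_pos: [486.3, 406.2, 335.0]
tcp_rot: [-180.0, -0.1, 11.4]
ft_force: [0.0, -0.0, -0.1]
finger_gap: 0.4
grip_force: 0.0
```

Request:
apply_moves(
  series="0 0 0 0 1; 0 0 0 0 1; 0 0 0 0 1; 0 0 0 0 1",
)

```text
time: 46.35
tool_pos: [486.3, 408.0, 338.9]
tcp_rot: [-179.9, -0.3, 11.5]
ft_force: [0.3, -0.5, 0.3]
finger_gap: -0.2
grip_force: 0.0
```

```bash
cat >> h.py <<'E'
def where():
    s=sense(); p=s['tool_pos']; print('bx %.1f by %.1f z %.1f'%((p[:2]-C)@BX,(p[:2]-C)@BY,p[2]), s['tcp_rot'].round(1), s['ft_force'].round(1), s['time'])
E
python3 -c "
from h import *
where()"
```

```text
bx 229.9 by -1.0 z 338.9 [-179.9   -0.3   11.5] [ 0.3 -0.5  0.3] 46.35
```

Request:
apply_moves(
  series="0 0 0.03 0 1; 0 0.02 0.025 0 1; 0 0.04 0 0 1; 0 0.04 0 0 1; 0 0.03 0 0 1",
)

```text
time: 46.77
tool_pos: [493.1, 368.5, 319.2]
tcp_rot: [-180.0, -0.0, 11.6]
ft_force: [-1.3, 3.0, 1.5]
finger_gap: -0.4
grip_force: 1.4
```

Request:
apply_moves(
  series="0 0.026 0 0 1; 0 0.026 0 0 1; 0 0.026 0 0 1; 0 0.026 0 0 1; 0 0 0 0 1",
)

```text
time: 47.18
tool_pos: [499.8, 337.6, 319.1]
tcp_rot: [180.0, -0.0, 11.5]
ft_force: [0.0, 2.4, 1.2]
finger_gap: -0.0
grip_force: 0.7
```

```bash
python3 -c "
from h import *
where()"
```

```text
bx 158.2 by 0.3 z 319.1 [180.   -0.   11.5] [0.  2.4 1.2] 47.1833
```

Request:
apply_moves(
  series="0 0.024 -0.004 0 1; 0 0.024 -0.004 0 1; 0 0.024 -0.004 0 1; 0 0.024 -0.004 0 1; 0 0.024 -0.004 0 1",
)

```text
time: 47.6
tool_pos: [506.4, 303.2, 324.7]
tcp_rot: [180.0, 0.0, 11.6]
ft_force: [-1.5, 3.1, -2.0]
finger_gap: 0.1
grip_force: 1.2
```

Request:
apply_moves(
  series="0 0.026 0.003 0 1; 0 0.026 0.003 0 1; 0 0.026 0.003 0 1; 0 0.026 0.003 0 1; 0 0.026 0.003 0 1",
)

```text
time: 48.02
tool_pos: [514.3, 264.9, 320.1]
tcp_rot: [-180.0, 0.0, 11.6]
ft_force: [0.5, 2.9, -0.7]
finger_gap: 0.2
grip_force: 1.3
```

Request:
apply_moves(
  series="0 0.025 0.008 0 1; 0 0.025 0.008 0 1; 0 0.025 0.008 0 1; 0 0.025 0.008 0 1; 0 0.025 0.008 0 1",
)

```text
time: 48.43
tool_pos: [521.8, 228.3, 307.9]
tcp_rot: [-180.0, 0.0, 11.6]
ft_force: [-0.2, 4.1, -0.5]
finger_gap: -0.0
grip_force: 1.3
```

```bash
python3 -c "
from h import *
where()"
```

```text
bx 46.8 by 0.9 z 307.9 [-180.     0.    11.6] [-0.2  4.1 -0.5] 48.4333
```

Tracking the arc closely (target 46, 310), so I'm continuing.

Request:
apply_moves(
  series="0 0.024 0.011 0 1; 0 0.024 0.011 0 1; 0 0.024 0.011 0 1; 0 0.024 0.011 0 1; 0 0.024 0.011 0 1",
)

```text
time: 48.85
tool_pos: [529.0, 193.0, 291.4]
tcp_rot: [-180.0, 0.0, 11.6]
ft_force: [-1.7, 3.6, 0.1]
finger_gap: -0.3
grip_force: 1.3
```

Request:
apply_moves(
  series="0 0.022 0.016 0 1; 0 0.022 0.016 0 1; 0 0.022 0.016 0 1; 0 0.022 0.016 0 1; 0 0.022 0.016 0 1",
)

```text
time: 49.27
tool_pos: [535.7, 160.9, 267.3]
tcp_rot: [-180.0, -0.0, 11.6]
ft_force: [-0.4, 4.2, 0.4]
finger_gap: 0.1
grip_force: 1.5
```

Request:
apply_moves(
  series="0 0.019 0.019 0 1; 0 0.019 0.019 0 1; 0 0.019 0.019 0 1; 0 0.019 0.019 0 1; 0 0.019 0.019 0 1",
)

```text
time: 49.68
tool_pos: [541.3, 133.1, 238.6]
tcp_rot: [-180.0, 0.0, 11.6]
ft_force: [-1.1, 3.6, -0.0]
finger_gap: 0.0
grip_force: 1.5
```

```bash
python3 -c "
from h import *
where()"
```

```text
bx -50.4 by 1.3 z 238.6 [-180.     0.    11.6] [-1.1  3.6 -0. ] 49.6833
```

Run:
```python
from h import *
where()
f,P=cloud('side'); cv2.imwrite('pics/side3.png',cv2.resize(f[60:320,60:310],(750,600)))
f,P=cloud('scene'); np.save('s3.npy',P); cv2.imwrite('pics/scene3.png',cv2.resize(f[40:240,220:420],(600,600)))
```

```text
bx -50.4 by 1.3 z 238.6 [-180.     0.    11.6] [-1.1  3.6 -0. ] 49.6833
```

View pics/side3.png

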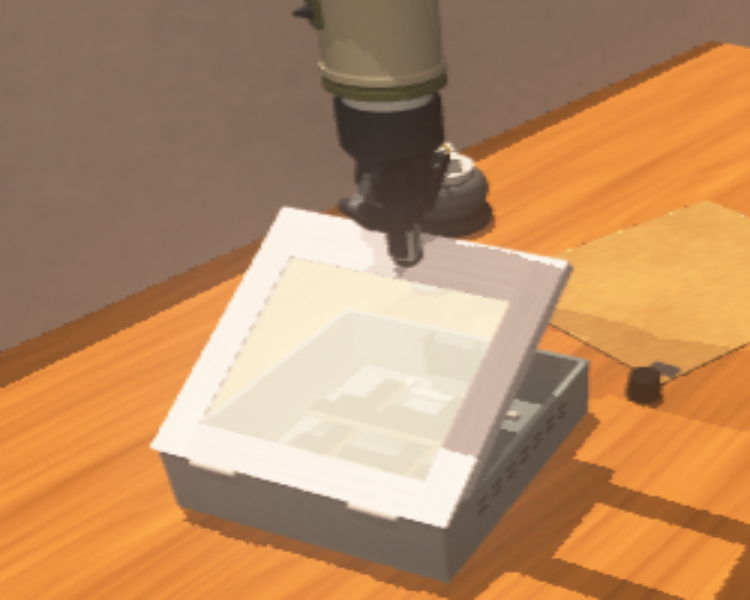

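The fingertips rest on the lid's outer front strip near its edge, with the lid half closed and clear of the tower. Continuing the arc down.

Request:
apply_moves(
  series="0 0.016 0.022 0 1; 0 0.016 0.022 0 1; 0 0.016 0.022 0 1; 0 0.016 0.022 0 1; 0 0.016 0.022 0 1",
)

```text
time: 50.2
tool_pos: [546.1, 109.7, 205.5]
tcp_rot: [-180.0, -0.0, 11.6]
ft_force: [-0.8, 3.4, 1.1]
finger_gap: 0.0
grip_force: 1.6
```

Request:
apply_moves(
  series="0 0.012 0.025 0 1; 0 0.012 0.025 0 1; 0 0.012 0.025 0 1; 0 0.012 0.025 0 1; 0 0.012 0.025 0 1",
)

```text
time: 50.62
tool_pos: [549.7, 92.1, 168.0]
tcp_rot: [-180.0, 0.0, 11.6]
ft_force: [-0.9, 3.3, 3.1]
finger_gap: -0.5
grip_force: 1.7
```

Request:
apply_moves(
  series="0 0.007 0.026 0 1; 0 0.007 0.026 0 1; 0 0.007 0.026 0 1; 0 0.007 0.026 0 1; 0 0.007 0.026 0 1",
)

```text
time: 51.03
tool_pos: [551.8, 81.7, 129.1]
tcp_rot: [180.0, -0.0, 11.6]
ft_force: [-0.2, 1.6, 3.3]
finger_gap: -0.2
grip_force: 1.8
```

Request:
apply_moves(
  series="0 0.004 0.027 0 1; 0 0.004 0.027 0 1; 0 0.004 0.026 0 1; 0 0 0 0 1; 0 0 0 0 1",
)

```text
time: 51.45
tool_pos: [551.9, 78.4, 105.1]
tcp_rot: [-180.0, 0.1, 11.6]
ft_force: [-2.2, -0.1, 2.5]
finger_gap: -0.1
grip_force: 1.3
```

```bash
python3 -c "
from h import *
where()"
```

```text
bx -106.1 by 2.1 z 105.1 [-1.80e+02  1.00e-01  1.16e+01] [-2.2 -0.1  2.5] 51.45
```

Request:
apply_moves(
  series="0.002 0.004 0.02 0 1; 0.002 0.003 0.02 0 1; 0 0 0.015 0 1; 0 0 0.008 0 1; 0 0 0 0 1",
)

```text
time: 51.87
tool_pos: [554.2, 77.1, 90.3]
tcp_rot: [-180.0, -0.0, 11.6]
ft_force: [-14.3, 1.3, 23.6]
finger_gap: -0.0
grip_force: 12.1
```

Request:
apply_moves(
  series="0 0 0.008 0 1; 0 0 0.006 0 1; 0 0 0.005 0 1; 0 0 0 0 1; 0 0 0 0 1",
)

```text
time: 52.28
tool_pos: [554.6, 76.8, 81.5]
tcp_rot: [-180.0, -0.1, 11.6]
ft_force: [1.6, 1.2, 3.4]
finger_gap: -0.4
grip_force: 1.5
```

Request:
apply_moves(
  series="0 0 0.004 0 1; 0 0 0.004 0 1; 0 0 0 0 1; 0 0 0 0 1",
)

```text
time: 52.62
tool_pos: [554.7, 76.8, 79.9]
tcp_rot: [-180.0, -0.1, 11.6]
ft_force: [-1.1, 2.0, 10.3]
finger_gap: -0.1
grip_force: 4.9
```

Request:
apply_moves(
  series="0 0 0.004 0 1; 0 0 0 0 1; 0 0 0 0 1; 0 0 0 0 1",
)

```text
time: 52.95
tool_pos: [554.7, 76.8, 79.1]
tcp_rot: [-180.0, -0.1, 11.6]
ft_force: [-3.2, 2.5, 13.1]
finger_gap: 0.2
grip_force: 6.7
```

Request:
apply_moves(
  series="0 0 -0.02 0 1; 0 0 -0.03 0 1; 0 0 -0.03 0 1; 0 0 0 0 1; 0 0 0 0 1",
)

```text
time: 53.37
tool_pos: [554.6, 76.5, 102.4]
tcp_rot: [180.0, -0.1, 11.6]
ft_force: [1.3, -0.5, 2.3]
finger_gap: 0.2
grip_force: 1.4
```

Request:
apply_moves(
  series="0 0 0 0 1; 0 0 0 0 1; 0 0 0 0 1; 0 0 0 0 1; 0 0 0 0 1",
)

```text
time: 53.78
tool_pos: [554.1, 76.5, 101.4]
tcp_rot: [180.0, 0.0, 11.6]
ft_force: [1.9, -1.5, 2.8]
finger_gap: -0.2
grip_force: 1.3
```

Run:
```python
from h import *
where()
for n in('scene','side'):
    f,P=cloud(n)
    m=(f.min(2)>110)&(P[...,2]>60)&(P[...,2]<140); q=P[m]; b=(q[:,:2]-C)@BX; a=(q[:,:2]-C)@BY
    for lo,hi in((-135,-115),(-60,60),(90,130)):
        k=(b>lo)&(b<hi)&(abs(a)<127); print(n,lo,k.sum(),np.median(q[k,2]).round(1))
```

```text
bx -108.4 by 0.4 z 101.4 [180.    0.   11.6] [ 1.9 -1.5  2.8] 53.7833
scene -135 364 100.1
scene -60 1433 93.2
scene 90 358 87.6
side -135 357 101.6
side -60 3494 94.5
side 90 1473 89.8
```

The lid rose with the finger: 101 mm at the front, still pushing 2.8 N, so it isn't latched. I'll press again slowly and watch the force.

Request:
apply_moves(
  series="0 0 0.008 0 1; 0 0 0.008 0 1; 0 0 0.008 0 1; 0 0 0 0 1; 0 0 0 0 1",
)

```text
time: 54.3
tool_pos: [553.7, 76.6, 94.0]
tcp_rot: [-180.0, 0.1, 11.6]
ft_force: [0.6, -1.1, 2.7]
finger_gap: 0.2
grip_force: 1.4
```

Request:
apply_moves(
  series="0 0 0.006 0 1; 0 0 0.006 0 1; 0 0 0 0 1; 0 0 0 0 1",
)

```text
time: 54.63
tool_pos: [553.8, 76.5, 90.6]
tcp_rot: [-180.0, 0.0, 11.6]
ft_force: [-0.3, -2.8, 1.7]
finger_gap: -0.2
grip_force: 1.4
```

Request:
apply_moves(
  series="0 0 0.006 0 1; 0 0 0 0 1; 0 0 0 0 1",
)

```text
time: 54.88
tool_pos: [554.0, 76.7, 88.9]
tcp_rot: [-180.0, 0.0, 11.6]
ft_force: [-1.1, -1.7, 2.9]
finger_gap: -0.2
grip_force: 1.4
```

Request:
apply_moves(
  series="0 0 0.007 0 1; 0 0 0.007 0 1; 0 0 0 0 1; 0 0 0 0 1; 0 0 0 0 1",
)

```text
time: 55.3
tool_pos: [554.1, 76.7, 84.8]
tcp_rot: [-180.0, 0.0, 11.6]
ft_force: [-0.5, -1.0, 3.2]
finger_gap: -0.3
grip_force: 1.5
```

Request:
apply_moves(
  series="0 0 0.006 0 1; 0 0 0.006 0 1; 0 0 0 0 1; 0 0 0 0 1; 0 0 0 0 1",
)

```text
time: 55.72
tool_pos: [554.2, 76.7, 81.3]
tcp_rot: [-180.0, -0.0, 11.6]
ft_force: [-0.8, 0.0, 3.9]
finger_gap: 0.1
grip_force: 1.7
```

Request:
apply_moves(
  series="0 0 0.005 0 1; 0 0 0.005 0 1; 0 0 0 0 1; 0 0 0 0 1; 0 0 0 0 1",
)

```text
time: 56.13
tool_pos: [554.3, 76.7, 79.3]
tcp_rot: [-180.0, -0.0, 11.6]
ft_force: [-4.8, -0.4, 12.0]
finger_gap: 0.2
grip_force: 6.2
```

Request:
apply_moves(
  series="0 0 -0.01 0 1; 0 0 -0.02 0 1; 0 0 -0.03 0 1; 0 0 -0.03 0 1; 0 0 0 0 1",
)

```text
time: 56.55
tool_pos: [555.1, 76.8, 107.7]
tcp_rot: [180.0, -0.1, 11.6]
ft_force: [-2.0, 1.1, 2.9]
finger_gap: -0.0
grip_force: 1.4
```

Request:
apply_moves(
  series="0 0 0 0 1; 0 0 0 0 1; 0 0 0 0 1; 0 0 0 0 1; 0 0 0 0 1",
)

```text
time: 56.97
tool_pos: [554.2, 76.6, 105.1]
tcp_rot: [180.0, -0.0, 11.5]
ft_force: [1.6, 1.0, 2.5]
finger_gap: -0.0
grip_force: 1.4
```

```bash
cat >> h.py <<'E'
def lid():
    where()
    for n in('scene','side'):
        f,P=cloud(n)
        m=(f.min(2)>110)&(P[...,2]>60)&(P[...,2]<160); q=P[m]; b=(q[:,:2]-C)@BX; a=(q[:,:2]-C)@BY
        print(n,[(lo,np.median(q[(b>lo)&(b<hi)&(abs(a)<127),2]).round(1)) for lo,hi in((-135,-115),(-60,60),(90,130))])
E
python3 -c "
from h import *
lid()"
```

```text
bx -108.4 by 0.2 z 105.1 [180.   -0.   11.5] [1.6 1.  2.5] 56.9667
scene [(-135, np.float64(103.9)), (-60, np.float64(95.2)), (90, np.float64(88.2))]
side [(-135, np.float64(105.3)), (-60, np.float64(96.5)), (90, np.float64(90.2))]
```

The lid didn't catch again. I'll let it rise further in case the latch has to re-arm, then press down slowly and harder at the bottom, as in the first press that worked.

Request:
apply_moves(
  series="0 -0.003 -0.04 0 1; 0 -0.003 -0.04 0 1; 0 -0.005 -0.04 0 1; 0 -0.007 -0.04 0 1; 0 -0.01 -0.04 0 1",
)

```text
time: 57.48
tool_pos: [552.6, 85.1, 167.1]
tcp_rot: [180.0, -0.0, 11.5]
ft_force: [-0.2, -0.5, 0.1]
finger_gap: 0.3
grip_force: 0.3
```

Request:
apply_moves(
  series="0 0 0 0 1; 0 0 0 0 1; 0 0 0 0 1; 0 0 0 0 1; 0 0 0 0 1",
)

```text
time: 57.9
tool_pos: [552.3, 84.7, 164.7]
tcp_rot: [-180.0, 0.0, 11.5]
ft_force: [1.5, -0.3, 2.2]
finger_gap: -0.2
grip_force: 1.2
```

Request:
apply_moves(
  series="0 0.005 0.02 0 1; 0 0.005 0.02 0 1; 0 0.004 0.02 0 1; 0 0.003 0.02 0 1; 0 0.003 0.02 0 1",
)

```text
time: 58.32
tool_pos: [553.4, 78.6, 134.2]
tcp_rot: [180.0, 0.0, 11.5]
ft_force: [0.4, -0.9, 3.0]
finger_gap: -0.0
grip_force: 1.7
```

Request:
apply_moves(
  series="0 0.003 0.015 0 1; 0 0.002 0.015 0 1; 0 0.002 0.015 0 1; 0 0.002 0.015 0 1; 0 0 0 0 1",
)

```text
time: 58.73
tool_pos: [553.6, 76.3, 116.0]
tcp_rot: [-180.0, 0.1, 11.6]
ft_force: [1.1, -2.3, 2.5]
finger_gap: -0.1
grip_force: 1.3
```

Request:
apply_moves(
  series="0 0 0.01 0 1; 0 0 0.01 0 1; 0 0 0 0 1; 0 0 0 0 1; 0 0 0 0 1",
)

```text
time: 59.15
tool_pos: [554.1, 76.4, 111.3]
tcp_rot: [-180.0, 0.0, 11.6]
ft_force: [0.4, -2.1, 3.3]
finger_gap: -0.0
grip_force: 1.3
```

Now small steps.

Request:
apply_moves(
  series="0 0 0.01 0 1; 0 0 0.01 0 1; 0 0 0.01 0 1; 0 0 0.01 0 1; 0 0 0 0 1",
)

```text
time: 59.57
tool_pos: [554.2, 76.3, 98.6]
tcp_rot: [-180.0, 0.0, 11.5]
ft_force: [1.6, -1.7, 2.8]
finger_gap: -0.0
grip_force: 1.6
```

Request:
apply_moves(
  series="0 0 0.008 0 1; 0 0 0.008 0 1; 0 0 0 0 1; 0 0 0 0 1",
)

```text
time: 59.9
tool_pos: [554.2, 76.2, 94.3]
tcp_rot: [180.0, 0.0, 11.5]
ft_force: [-0.2, -3.3, 3.6]
finger_gap: 0.4
grip_force: 1.8
```

Request:
apply_moves(
  series="0 0 0.007 0 1; 0 0 0 0 1; 0 0 0 0 1",
)

```text
time: 60.15
tool_pos: [554.2, 76.2, 92.3]
tcp_rot: [180.0, -0.0, 11.6]
ft_force: [0.5, -3.9, 4.0]
finger_gap: -0.1
grip_force: 1.9
```

Request:
apply_moves(
  series="0 0 0.007 0 1; 0 0 0 0 1; 0 0 0 0 1",
)

```text
time: 60.4
tool_pos: [554.2, 76.3, 90.3]
tcp_rot: [180.0, -0.0, 11.6]
ft_force: [0.1, -4.1, 4.2]
finger_gap: 0.3
grip_force: 2.0
```

Request:
apply_moves(
  series="0 0 0.01 0 1; 0 0 0 0 1; 0 0 0 0 1",
)

```text
time: 60.65
tool_pos: [554.3, 76.3, 87.4]
tcp_rot: [180.0, -0.0, 11.6]
ft_force: [0.4, -3.3, 4.0]
finger_gap: 0.1
grip_force: 2.2
```

Request:
apply_moves(
  series="0 0 0.01 0 1; 0 0 0 0 1; 0 0 0 0 1",
)

```text
time: 60.9
tool_pos: [554.0, 76.6, 84.0]
tcp_rot: [-180.0, 0.0, 11.6]
ft_force: [-0.1, -0.8, 3.4]
finger_gap: -0.0
grip_force: 1.5
```

Request:
apply_moves(
  series="0 0 0.01 0 1; 0 0 0 0 1; 0 0 0 0 1",
)

```text
time: 61.15
tool_pos: [554.1, 76.6, 81.2]
tcp_rot: [-180.0, 0.0, 11.6]
ft_force: [-1.1, 0.3, 3.8]
finger_gap: 0.0
grip_force: 1.9
```

Request:
apply_moves(
  series="0 0 0.01 0 1; 0 0 0 0 1; 0 0 0 0 1",
)

```text
time: 61.4
tool_pos: [554.2, 76.6, 79.3]
tcp_rot: [-180.0, -0.0, 11.6]
ft_force: [-5.2, -0.6, 13.2]
finger_gap: 0.1
grip_force: 6.3
```

Request:
apply_moves(
  series="0 0 0.006 0 1; 0 0 0.006 0 1; 0 0 0 0 1; 0 0 0 0 1; 0 0 0 0 1",
)

```text
time: 61.82
tool_pos: [554.3, 76.7, 77.0]
tcp_rot: [-180.0, -0.0, 11.6]
ft_force: [-9.7, -1.2, 23.4]
finger_gap: 0.0
grip_force: 11.6
```

Request:
apply_moves(
  series="0 0 -0.04 0 1; 0 0 -0.06 0 1; 0 0 0 0 1; 0 0 0 0 1; 0 0 0 0 1",
)

```text
time: 62.23
tool_pos: [553.6, 76.5, 103.6]
tcp_rot: [-180.0, 0.1, 11.6]
ft_force: [0.4, -0.2, -0.5]
finger_gap: 0.0
grip_force: 0.0
```

```bash
python3 -c "
from h import *
lid()"
```

```text
bx -108.3 by 0.9 z 103.6 [-1.80e+02  1.00e-01  1.16e+01] [ 0.4 -0.2 -0.5] 62.2333
scene [(-135, np.float64(88.0)), (-60, np.float64(86.8)), (90, np.float64(86.6))]
side [(-135, np.float64(89.3)), (-60, np.float64(88.2)), (90, np.float64(88.6))]
```

It latched: the front sits at 88 mm, level, and the finger is free. I'll back off, check it stays shut, and look inside through the window.

Request:
apply_moves(
  series="0 0 -0.1 0 1; 0 0 -0.12 0 1; 0 0 -0.12 0 1; 0 0.05 -0.12 0 1; 0 0.1 0 0 1",
)

```text
time: 62.75
tool_pos: [566.2, 34.3, 250.9]
tcp_rot: [179.9, -0.6, 11.8]
ft_force: [2.2, -0.3, 1.7]
finger_gap: -0.2
grip_force: 0.0
```

Request:
apply_moves(
  series="0 0.12 0 0 1; 0 0.12 0 0 1; 0 0.12 0 0 1; 0 0.12 0 0 1; 0 0 0 0 1",
)

```text
time: 63.17
tool_pos: [591.8, -114.9, 240.9]
tcp_rot: [179.9, 0.1, 11.3]
ft_force: [-0.4, -0.1, -0.3]
finger_gap: 0.2
grip_force: 0.0
```

Request:
apply_moves(
  series="0 0.12 0 0 1; 0 0.12 0 0 1; 0 0 0 0 1; 0 0 0 0 1; 0 0 0 0 1",
)

```text
time: 63.58
tool_pos: [606.0, -179.2, 241.3]
tcp_rot: [-179.9, 0.1, 11.5]
ft_force: [0.1, 0.1, 0.7]
finger_gap: -0.1
grip_force: 0.0
```

Run:
```python
from h import *
lid()
f,P=cloud('side'); g,Q=cloud('scene')
cv2.imwrite('pics/fin.png',np.hstack([cv2.resize(f[170:320,100:280],(480,400)),cv2.resize(g[100:200,250:370],(320,400))]))
```

```text
bx -369.3 by 1.7 z 241.3 [-1.799e+02  1.000e-01  1.150e+01] [0.1 0.1 0.7] 63.5833
scene [(-135, np.float64(88.0)), (-60, np.float64(86.6)), (90, np.float64(86.3))]
side [(-135, np.float64(89.3)), (-60, np.float64(88.2)), (90, np.float64(88.5))]
```

View pics/fin.png

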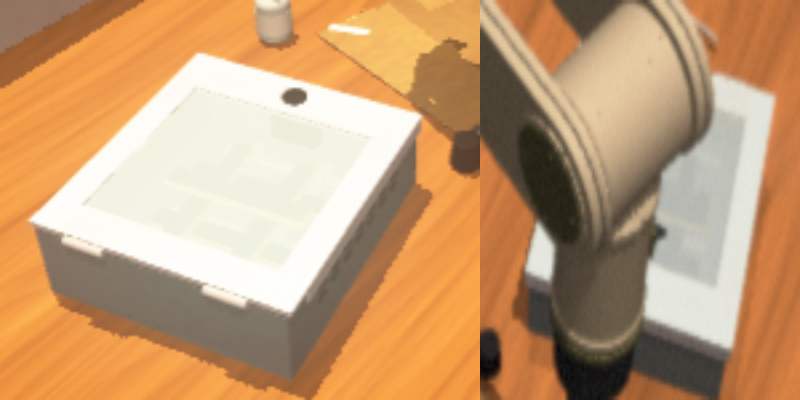

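The lid is shut and flat, the tower shows dimly through the window still in place, and the arm is clear of everything.

```bash
python3 -c "
from bench import hand_in
print(hand_in())"
```

```text
the job is handed in; nothing more can be done
None
```

The job is handed in, with no verdict returned: all five sticks lie in the crosswise tower on the rack and the lid is latched shut, though it took three presses rather than one to catch.

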